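# Open the fan-filter cover of a blender base with a screwdriver

### The job

The blender's fan filter is due for a wash: with the screwdriver, turn both slotted fasteners on the sloping front a quarter turn anticlockwise until they stop, keeping the gripper itself off the blender base. Stand the screwdriver back in its wooden stand, then lift the louvred cover off by its black handle and lay it flat, handle up, on the bare counter clear of the base. Set things down rather than drop them, and do not disturb the salt shaker, the pepper pot or the small tub.

Things in the scene. Friction and masses are not known exactly. Their poses are not given: they have to be found in the camera images.
- blender_base: white wedge-shaped motor base of a blender, fixed, 140 deep x 152 wide x 94 mm high, with a drive coupling on top. Origin: centre of its underside, z up; its front (-x side) slopes at 35 deg: the slope's outward normal is (-0.574, 0, 0.819) in this frame, 'up the slope' is (0.819, 0, 0.574). Keep the gripper off it.
- cam_l (a joint): turn of the left fastener (+y end of the cover), rad, about the outward normal of the slope, anticlockwise positive seen from outside. 0 = oval head points up the slope (locked), stop at 1.571 = head lies along the cover's width (free). Stiff: 0.06 N m; stays where left.
- cam_r (a joint): turn of the right fastener (-y end of the cover), same values and stiffness as the left one. In either slot the screwdriver's blade has 0.15 to 0.2 rad of play, so turn that much further; the cover comes free once both are above 1.31.
- cam_l_slot (a point): centre of the slot's floor in the left fastener's head. Axes turn with the head: x along the slot (and the head's length), z the outward normal. Head oval, 28 x 14 mm; slot runs its full length, open at both ends, 5 mm deep (top of the head at z = 5), 4.4 mm wide, widening to 8.4 mm at the top.
- cam_r_slot (a point): the same point and axes on the right fastener; the fasteners stand 92 mm apart.
- cover: loose louvred aluminium cover, 70 x 134 mm, 4 mm thick, 0.16 kg, in a 4.5 mm bezel on the slope. Origin: centre of its underside; x up the slope, y along its width, z outward. Two 18 x 32 mm oblong holes (32 along y) at y = +-46 pass over the oval heads, 2 mm free all round, when these lie along y; the heads stand 9 mm above it.
- cover_handle (a point): middle of the cover's handle bar, 30 mm above the cover's underside: black bar along the cover's y, 46 mm long, 10 mm thick in x, 8 mm in z; 22 mm free between it and the cover, on two feet 32 mm apart inside. Axes as the cover's.
- driver: slotted screwdriver, 148 mm, 0.12 kg. Origin: centre of the blade's tip edge, z up the shaft to the handle. Blade 14 mm wide (x), 2.2 to 2.8 mm thick (y), flat to z = 13; shaft 10 mm; 40 mm round guard at z = 60 to 64; hexagonal black handle z = 72 to 138, 24 mm across flats, one pair of flats facing +-x, the others 60 deg round.
- driver_tip (a point): centre of the blade's tip edge (the screwdriver's origin); axes as the screwdriver's.
- driver_grip (a point): on the handle's axis, 118 mm up from the tip: a good height to grip.
- driver_stand: fixed round wooden stand, 66 mm tall, 65 mm wide at the foot, 60 mm at the top, with a 25 mm bore. The screwdriver stands in it, guard resting on its top, tip 6 mm above the counter. Origin: centre of its underside.
- free_spot (a point): middle of a bare patch of counter on the left, between the counter's edge and the green cutting board, about 150 mm wide across the edge: here there is always room for the cover with its y axis (either way round) along (0.5, 0.87, 0) of the world, within about 10 mm of this point.
- salt_shaker: glass salt shaker, 44 mm wide, 90 mm tall, loose; leave alone. Origin: centre of its underside.
- pepper_pot: pepper pot with black lid, 50 mm wide, 74 mm tall, loose; leave alone. Origin: centre of its underside.
- small_tub: small square snap-lid tub, 66 x 58 x 47 mm, loose; leave alone. Origin: about the centre of its underside.

How it is judged:
By the outcome, as a careful person would: the job done as asked, in the order asked, and still so for the second after the job is handed in, with the robot touching nothing.
It also fails if it takes over 72 s, if anything falls off the work surface, if the arm or the gripper's body presses on something with over 40 N, if the wrist force passes 120 N, or if a joint passes its speed limit or range.

### The arm

A 6-joint arm with a two-finger parallel gripper is mounted at the origin on a cart in front of the work surface, level with it; the furniture and walls round the work are solid. World frame = base frame: x ahead of the robot, y to its left, z up, the work surface at z = 0. Lengths are in m, angles in rad, forces in N, time in s.
With the tool pointing down it reaches from about 0.25 to 0.775 m from the base axis. Payload 8.9 kg.
Tool frame: the origin (TCP) lies at the very end of the fingers, on their centre line; the grasp point (between the pads) lies 19 mm behind it; z points along the fingers, y is the line along which they close (so a half turn about z gives the same grasp; the last joint's range is limited). The gripper opens to 85 mm and grips with 20 to 120 N. Pads are 22 mm wide; open, the fingers measure 114 mm over their backs; the gripper's body (76 mm by 85 mm) begins 54 mm behind the grasp point. The pads swing forward as they close: fully open they stand 13 mm farther back than shut.
Start: joints at [-1.435, 0.291, -0.153, 1.127, 0, 1.431], TCP at [0.142, -0.505, 0.231] pointing down, gripper open.
Joint ranges: [-2.52, 2.52], [-0.91, 1.74], [-1.3, 1.37], [-1.96, 2.02], [-1.52, 1.47], [-3.14, 3.14]. Speed limits (rad/s): [2.22, 2.22, 2.79, 3.14, 3.14, 3.14].

### API

Orientations are given as a rotation vector (axis times angle).
In Python, from rig import r gives the robot as it stands.
- The arm moves only by the tool servo_tool, never from a script. Its argument "rows" is a list of rows, each a list of 7 numbers: the shift along the tool's x, y, z in mm, then the turn, a rotation vector about the tool's x, y, z in degrees, then the opening in per cent of the stroke, from 0 (shut) to 100 (fully open). A call has 1 to 20 rows; each row is the pose to reach, as a shift and turn from the pose commanded when the call began, along the tool's axes at that moment; what a row does not reach only later rows make up. A row lasts 1/10 s, in which the tool goes at most 50 mm and 8.59 degrees, less where a joint would pass 70% of its speed; a pose out of reach is approached as far as the arm can. A call with a gripper value outside its range is refused whole. The fingers move at their own pace and stop on an object; "force" is the grip in N (left out, the last holds). Time passes only in rows, so rows that repeat a pose let the fingers close. It gives the time, the measured TCP pose, the force, the opening and the grip force at its end, in the units of the state.
- r.get_obs(): the state, without advancing time (a new reading comes with each control period).
- r.get_image(name): name is "scene" or "top" or "wrist"; returns the picture (480x640x3 uint8, red, green, blue); there is no depth.
- r.calibration(name): a dict with "mtx" (3x3 intrinsics, pixels), "position" and "orientation" of the camera in the world; the wrist camera has in their place "mount" (4x4, takes a point from camera to tool coordinates, whose origin is the TCP and whose axes are the flange's). Camera axes: x right, y down, z forward; pixel columns grow to the right and rows downward; lengths in m; the calibration is good to about 2 mm. A picture is of the moment at which its call begins: read the wrist's pose just before it. calibration takes no time and is no camera call.
- r.sign_off(): hands the job in; it is judged then, once.
The state is a dict: "time": time; "joint_positions": joint angles; "qd": joint speeds; "joint_efforts": joint torques, N m; "position": TCP position; "tool_rot": TCP orientation; "force": force on the tool from outside, world axes, zero at the start; "torque": the same for the moment, N m; "grip_width": opening from 0.0 (shut) to 1.0 (fully open); "finger_force": force on a finger pad.
Only numpy, scipy, OpenCV 4.12 (cv2) and the standard library are available. Lean on these libraries where they do the work, as an engineer would, in place of code of your own. Each camera call takes 0.05 s, during which the arm holds its last target. There are 200 camera calls.

## Working session

There is one attempt and no reset: what is moved stays moved. The work goes in short steps, Python scripts to look and compute and a tool call to move; the robot and the scene stay as the last step left them, time stands still between calls to the robot, and variables do not carry over. Pictures are saved under pics/ and viewed, at most 10 in all, crops included, and the job is handed in when it is done.

Besides the shell and the picture viewer there is one more tool, called after ">>>" as name(argument=value, ...), one argument or row to a line, values as JSON. servo_tool: Moves the arm, as the interface text tells. Its arguments: {"type":"object","properties":{"rows":{"type":"array"},"force":{"type":"number"}},"required":["rows"]}

```bash
mkdir -p pics; ls; cat > h.py <<'E'
import numpy as np, cv2
from scipy.spatial.transform import Rotation as R
from rig import r
def snap(n,f=None):
    o=r.get_obs(); im=r.get_image(n); c=r.calibration(n); K=np.array(c['mtx'])
    if n=='wrist':
        T=np.eye(4); T[:3,:3]=R.from_rotvec(o['tool_rot']).as_matrix(); T[:3,3]=o['position']
        T=T@np.array(c['mount'])
    else:
        T=np.eye(4); q=np.array(c['orientation']); T[:3,:3]=q if q.shape==(3,3) else R.from_rotvec(q).as_matrix(); T[:3,3]=c['position']
    if f: cv2.imwrite(f'pics/{f}.png',im[:,:,::-1]); np.savez(f'pics/{f}.npz',im=im,K=K,T=T)
    return im,K,T
def load(f):
    d=np.load(f'pics/{f}.npz'); return d['im'],d['K'],d['T']
def ray(K,T,p):
    d=T[:3,:3]@np.linalg.solve(K,[p[0],p[1],1]); return T[:3,3],d/np.linalg.norm(d)
def onz(K,T,p,z):
    o,d=ray(K,T,p); return o+d*(z-o[2])/d[2]
def tri(*rs):
    A=0;b=0
    for o,d in rs:
        P=np.eye(3)-np.outer(d,d); A=A+P; b=b+P@o
    x=np.linalg.solve(A,b); return x,[np.linalg.norm((np.eye(3)-np.outer(d,d))@(x-o)) for o,d in rs]
def proj(K,T,X):
    p=K@(T[:3,:3].T@(np.asarray(X)-T[:3,3])); return p[:2]/p[2]
E
python3 - <<'E'
from h import *
np.set_printoptions(precision=4,suppress=True)
a=snap('scene','s0');b=snap('top','t0');c=snap('wrist','w0')
for x in (a,b,c): print(x[1],x[2])
print(r.calibration('top')); print(r.get_obs())
E
```

```text
pics
[[453.3004   0.     322.2656]
 [  0.     453.3004 237.1579]
 [  0.       0.       1.    ]] [[-0.8393 -0.3895  0.3792  0.0401]
 [-0.5436  0.6075 -0.5792  0.6918]
 [-0.0048 -0.6923 -0.7216  0.86  ]
 [ 0.      0.      0.      1.    ]]
[[577.8079   0.     314.9475]
 [  0.     577.8079 236.7474]
 [  0.       0.       1.    ]] [[ 0.0036 -0.9967  0.0816  0.3549]
 [-0.9998 -0.0019  0.0217  0.0775]
 [-0.0214 -0.0816 -0.9964  1.3048]
 [ 0.      0.      0.      1.    ]]
[[394.2394   0.     310.6925]
 [  0.     394.2394 236.553 ]
 [  0.       0.       1.    ]] [[ 0.2707 -0.9143 -0.3012  0.22  ]
 [-0.9627 -0.2571 -0.0845 -0.4835]
 [-0.0002  0.3128 -0.9498  0.3736]
 [ 0.      0.      0.      1.    ]]
{'mtx': array([[577.8079,   0.    , 314.9475],
       [  0.    , 577.8079, 236.7474],
       [  0.    ,   0.    ,   1.    ]]), 'position': array([0.3549, 0.0775, 1.3048]), 'orientation': array([-2.1723,  2.1663, -0.0652])}
{'time': 0.15, 'joint_positions': array([-1.4353,  0.2911, -0.1539,  1.1267, -0.    ,  1.4315]), 'qd': array([-0.0005, -0.0006, -0.0008,  0.0024, -0.0006, -0.0021]), 'joint_efforts': array([  0.0014, -53.7367,  33.1521,   0.0114,  -0.0002,  -0.    ]), 'position': array([ 0.1424, -0.505 ,  0.2309]), 'tool_rot': array([-3.111 , -0.4302,  0.    ]), 'force': array([-0.0071, -0.3917, -0.7169]), 'torque': array([-0.0134,  0.0031,  0.0112]), 'finger_force': 0.0, 'grip_width': 1.0022154594377062}
```

View pics/s0.png

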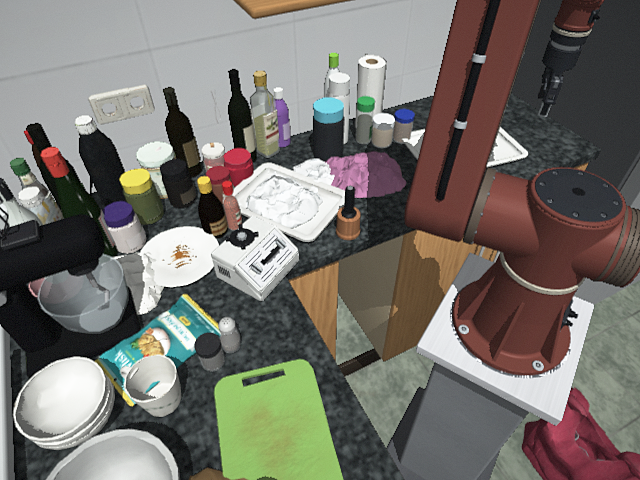

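View pics/t0.png

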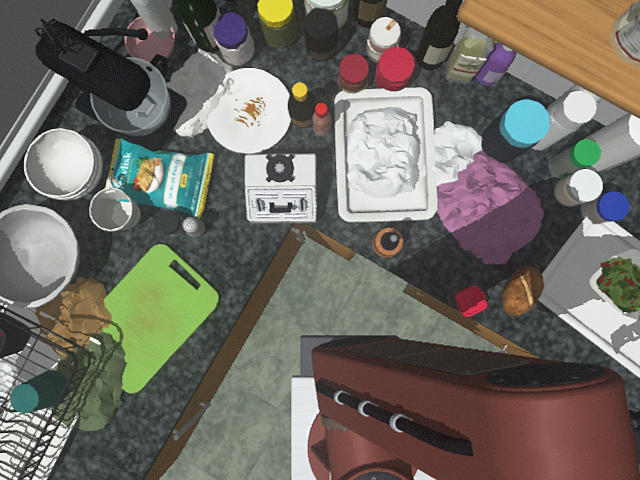

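The scene shows the base at about (255,262), with the driver in its stand at (348,215). In the top view the base is at (280,188), the stand at (388,242), and the free strip is left of the counter edge near (215,330). I'll zoom in on both.

```bash
python3 - <<'E'
from h import *
a=load('t0')[0][145:265,235:415]; b=load('s0')[0][180:300,200:380]
f=lambda x:cv2.resize(x[:,:,::-1],None,fx=4.4,fy=4.4,interpolation=cv2.INTER_CUBIC)
cv2.imwrite('pics/ct.png',f(a));cv2.imwrite('pics/cs.png',f(b))
E
```

```text
(no output)
```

View pics/ct.png

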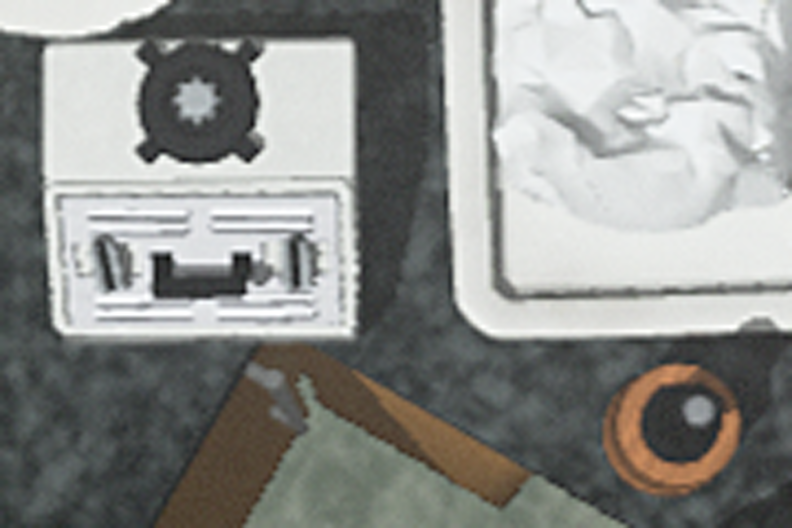

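View pics/cs.png

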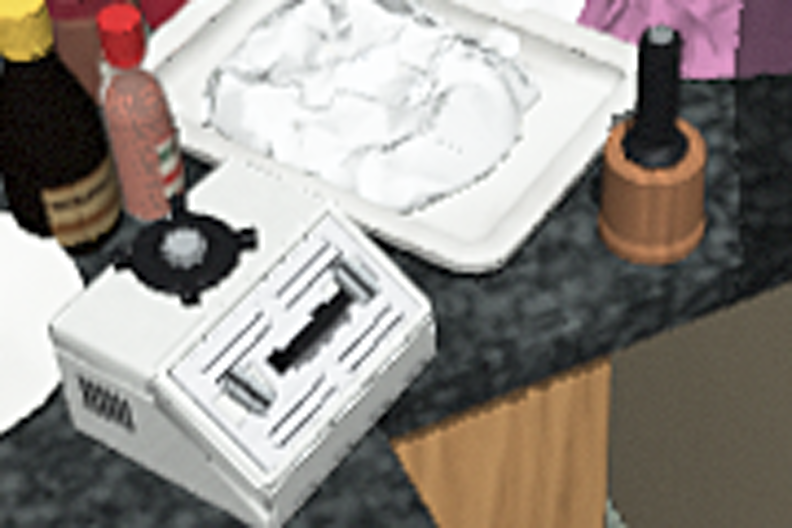

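The top crop shows the base corners, the cover with its handle bar at crop (200,275), the fastener heads at (112,262) and (300,262) pointing up the slope, and the driver top at (698,410). The scene crop shows the same parts: driver top at (661,38), handle ends at (278,358) and (358,290).

```bash
python3 - <<'E'
from h import *
np.set_printoptions(precision=4,suppress=True)
_,Kt,Tt=load('t0');_,Ks,Ts=load('s0')
t=lambda u,v:ray(Kt,Tt,(235+(u+.5)/4.4-.5,145+(v+.5)/4.4-.5)); s=lambda u,v:ray(Ks,Ts,(200+(u+.5)/4.4-.5,180+(v+.5)/4.4-.5))
for n,a,b in [('drv top',(698,410),(661,33)),('coupling',(197,100),(185,243)),('ridge L',(45,183),(160,376)),('ridge R',(352,183),(330,210)),('backL',(42,40),(50,335)),
  ('handle',(200,268),(318,322)),('headL',(112,262),(245,385)),('headR',(300,262),(352,275)),('botfrontR',(355,325),(433,328))]:
    print(n,*tri(t(*a),s(*b)))
P=lambda p,z=0:onz(Kt,Tt,p,z)
for n,p,z in [('frontL',(235+60/4.4,145+335/4.4),.02),('edge',(290,228),0),('edge2',(148,480),0),('b1',(218,297),.01),('b2',(137,390),.01),('salt',(193,226),.09),('pepper',(165,222),.074),('red',(472,300),.03),('stand',(235+673/4.4,145+430/4.4),.066)]: print(n,P(p,z))
E
```

```text
drv top [ 0.4475 -0.0539  0.1515] [np.float64(6.300921344823286e-06), np.float64(6.300921344966781e-06)]
coupling [0.6001 0.1792 0.1029] [np.float64(6.856177909800883e-05), np.float64(6.856177909804547e-05)]
ridge L [0.5599 0.252  0.0926] [np.float64(0.0021408615255987104), np.float64(0.0021408615255987104)]
ridge R [0.5626 0.1048 0.0854] [np.float64(0.00043021184478472514), np.float64(0.00043021184478475816)]
backL [0.6325 0.256  0.0831] [np.float64(0.0018226536428767345), np.float64(0.0018226536428766)]
handle [0.5187 0.1768 0.0876] [np.float64(0.0027868044967623777), np.float64(0.002786804496762418)]
headL [0.5264 0.2229 0.0773] [np.float64(0.0012421641359920423), np.float64(0.0012421641359920273)]
headR [0.5265 0.1311 0.0772] [np.float64(0.001284480102933283), np.float64(0.0012844801029332647)]
botfrontR [0.499  0.1037 0.0255] [np.float64(0.0017636773898355236), np.float64(0.0017636773898355809)]
frontL [0.4949 0.2542 0.02  ]
edge [0.4816 0.1626 0.    ]
edge2 [-0.0769  0.4719  0.    ]
b1 [0.3252 0.3221 0.01  ]
b2 [0.1195 0.4987 0.01  ]
salt [0.4768 0.3629 0.09  ]
pepper [0.487  0.4274 0.074 ]
red [ 0.3215 -0.2381  0.03  ]
stand [ 0.4438 -0.0522  0.066 ]
```

View pics/w0.png

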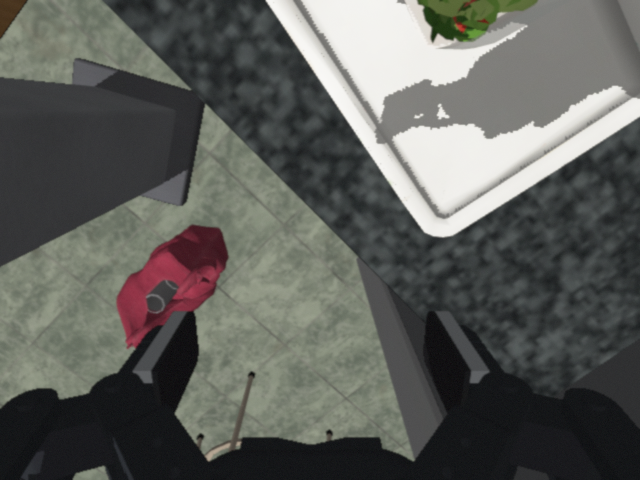

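The wrist view shows only the floor, the tray and the fingers, so it's no use from here. I'll move above the driver.

```bash
cat >> h.py <<'E'
np.set_printoptions(precision=4,suppress=True)
def down(yaw,tilt=0):
    "tool pointing down, tool x at yaw (deg); tilt leans tool z towards world +x"
    c,s=np.cos(np.radians(yaw)),np.sin(np.radians(yaw))
    M=np.array([[c,s,0],[s,-c,0],[0,0,-1.]])
    return R.from_euler('y',-tilt,degrees=True).as_matrix()@M
def go(pos,M):
    o=r.get_obs(); A=R.from_rotvec(o['tool_rot']).as_matrix()
    print('shift mm',np.round(A.T@(np.asarray(pos)-o['position'])*1000,1),'turn',np.round(np.degrees(R.from_matrix(A.T@M).as_rotvec()),1),'t',round(o['time'],2),'q',o['joint_positions'])
E
python3 - <<'E'
from h import *
go([.446,-.053,.25],down(90))
E
```

```text
shift mm [ 414.8 -352.7  -18.7] turn [ -0.   -0.  -74.3] t 0.15 q [-1.4353  0.2911 -0.1539  1.1267 -0.      1.4315]
```

>>> servo_tool(
  rows=[
    [415,-353,-19,0,0,-74.3,100],
    [415,-353,-19,0,0,-74.3,100],
    [415,-353,-19,0,0,-74.3,100],
    [415,-353,-19,0,0,-74.3,100],
    [415,-353,-19,0,0,-74.3,100],
    [415,-353,-19,0,0,-74.3,100],
    [415,-353,-19,0,0,-74.3,100],
    [415,-353,-19,0,0,-74.3,100],
    [415,-353,-19,0,0,-74.3,100],
    [415,-353,-19,0,0,-74.3,100],
    [415,-353,-19,0,0,-74.3,100],
    [415,-353,-19,0,0,-74.3,100],
    [415,-353,-19,0,0,-74.3,100],
    [415,-353,-19,0,0,-74.3,100],
    [415,-353,-19,0,0,-74.3,100],
  ],
)

```text
time: 1.65
position: [0.4456, -0.054, 0.2503]
tool_rot: [-2.223, -2.22, 0.0]
force: [-0.4, -0.7, 0.2]
grip_width: 1.0
finger_force: 0.0
```

```bash
python3 - <<'E'
from h import *
im,K,T=snap('wrist','w1'); print(r.get_obs()['time'],r.get_obs()['position'],r.get_obs()['joint_positions'])
p=proj(K,T,[.4475,-.054,.144]); print(p)
E
```

```text
1.7 [ 0.4456 -0.054   0.2503] [-0.2836  0.1348 -0.3033  1.1328 -0.0001  1.2886]
[313.2354 233.3655]
```

View pics/w1.png

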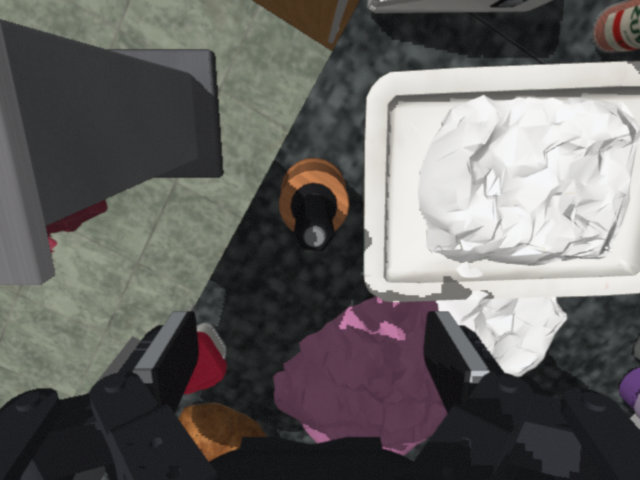

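The driver's end cap is at (315,236), about 3 px from the prediction. I'll triangulate all three views and read the hexagon's direction from an enlarged crop.

```bash
python3 - <<'E'
from h import *
im,Kw,Tw=load('w1');_,Kt,Tt=load('t0');_,Ks,Ts=load('s0')
c=im[205:265,285:365]; g=np.clip((c.astype(float)*4),0,255).astype(np.uint8)
cv2.imwrite('pics/cw1.png',cv2.resize(g[:,:,::-1],None,fx=10,fy=10,interpolation=cv2.INTER_CUBIC))
q=c.astype(int); m=((q.min(2)>70)&(q.max(2)-q.min(2)<15))[15:45,15:50]; v,u=np.nonzero(m); print(len(u),u.mean()+300,v.mean()+220)
t=ray(Kt,Tt,(235+698.5/4.4-.5,145+410.5/4.4-.5)); s=ray(Ks,Ts,(200+661.5/4.4-.5,180+33.5/4.4-.5))
w=ray(Kw,Tw,(u.mean()+300,v.mean()+220))
print(tri(t,s,w),tri(t,w),onz(Kw,Tw,(u.mean()+300,v.mean()+220),.144))
go([.446,-.053,.103],down(90))
E
```

```text
197 317.9441624365482 235.43147208121826
(array([ 0.4487, -0.054 ,  0.1504]), [np.float64(0.0010801891845090407), np.float64(0.0010236962712448447), np.float64(0.0019328888329617027)]) (array([ 0.4494, -0.0551,  0.1437]), [np.float64(0.0012910260993045544), np.float64(0.0012910260993045939)]) [ 0.4506 -0.0554  0.144 ]
shift mm [  1.    0.4 147.3] turn [-0.   0.  -0.1] t 1.7 q [-0.2836  0.1348 -0.3033  1.1328 -0.0001  1.2886]
```

View pics/cw1.png

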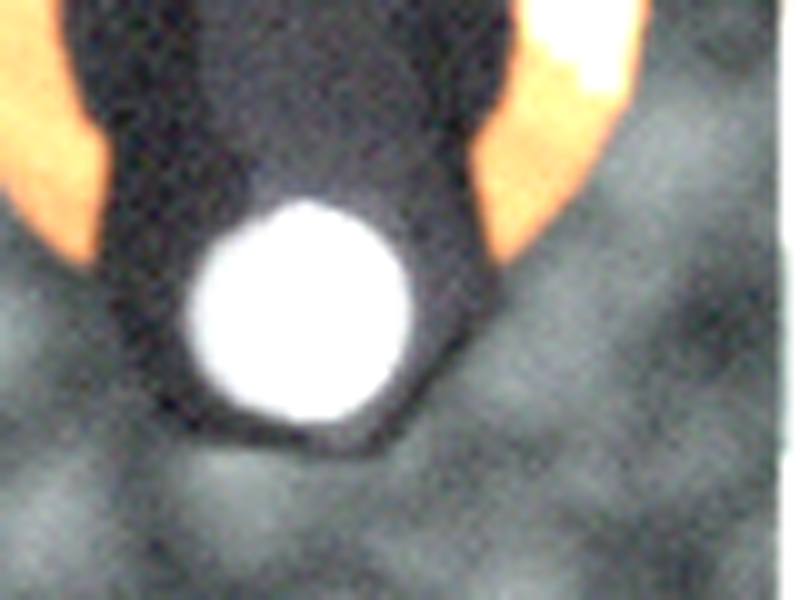

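The end cap's centre is at (315.2,236.1), and the hexagon's edges run at about +6, +62 and -53° in the image. A pair of flats therefore lines up with the fingers after a −24° turn.

```bash
python3 - <<'E'
from h import *
im,Kw,Tw=load('w1');_,Kt,Tt=load('t0')
t=ray(Kt,Tt,(235+698.5/4.4-.5,145+410.5/4.4-.5)); w=ray(Kw,Tw,(315.2,236.1))
x,e=tri(t,w);print(x,e,onz(Kw,Tw,(315.2,236.1),.144))
go([x[0],x[1],.103],down(114))
E
```

```text
[ 0.4483 -0.0544  0.148 ] [np.float64(0.0004989800143033567), np.float64(0.0004989800143033554)] [ 0.4488 -0.0559  0.144 ]
shift mm [ -0.4   2.7 147.3] turn [ -0.    0.  -24.1] t 1.7 q [-0.2836  0.1348 -0.3033  1.1328 -0.0001  1.2886]
```

>>> servo_tool(
  rows=[
    [-1,3,0,0,0,-8,100],
    [-1,3,20,0,0,-16,100],
    [-1,3,50,0,0,-24,100],
    [-1,3,80,0,0,-24,100],
    [-1,3,110,0,0,-24,100],
    [-1,3,130,0,0,-24,100],
    [-1,3,147,0,0,-24,100],
    [-1,3,147,0,0,-24,100],
    [-1,3,147,0,0,-24,0],
    [-1,3,147,0,0,-24,0],
    [-1,3,147,0,0,-24,0],
    [-1,3,147,0,0,-24,0],
    [-1,3,147,0,0,-24,0],
    [-1,3,147,0,0,-24,0],
    [-1,3,147,0,0,-24,0],
    [-1,3,147,0,0,-24,0],
    [-1,3,147,0,0,-24,0],
    [-1,3,147,0,0,-24,0],
    [-1,3,147,0,0,-24,0],
    [-1,3,147,0,0,-24,0],
  ],
  force=60,
)

```text
time: 3.7
position: [0.4495, -0.0541, 0.1039]
tool_rot: [1.709, 2.635, 0.0]
force: [-1.2, -0.3, 5.8]
grip_width: 0.271
finger_force: 59.4
```

```bash
python3 - <<'E'
from h import *
go([.38,.22,.5],down(156))
E
```

```text
shift mm [ 278.3   48.5 -396.3] turn [  0.    0.1 -42. ] t 3.7 q [-0.2814  0.2773 -0.5424  0.75   -0.0002  0.8697]
```

>>> servo_tool(
  rows=[
    [0,0,-20,0,0,0,0],
    [0,0,-50,0,0,0,0],
    [0,0,-90,0,0,0,0],
    [0,0,-120,0,0,0,0],
  ],
)

```text
time: 4.1
position: [0.4491, -0.0538, 0.2252]
tool_rot: [1.709, 2.635, 0.0]
force: [1.4, 0.3, -0.5]
grip_width: 0.269
finger_force: 59.0
```

>>> servo_tool(
  rows=[
    [278,48,-276,0,0,-42,0],
    [278,48,-276,0,0,-42,0],
    [278,48,-276,0,0,-42,0],
    [278,48,-276,0,0,-42,0],
    [278,48,-276,0,0,-42,0],
    [278,48,-276,0,0,-42,0],
    [278,48,-276,0,0,-42,0],
    [278,48,-276,0,0,-42,0],
    [278,48,-276,0,0,-42,0],
    [278,48,-276,0,0,-42,0],
    [278,48,-276,0,0,-42,0],
    [278,48,-276,0,0,-42,0],
  ],
)

```text
time: 5.3
position: [0.3796, 0.2186, 0.4983]
tool_rot: [-0.654, -3.071, 0.002]
force: [0.4, -0.1, -0.8]
grip_width: 0.273
finger_force: 59.4
```

```bash
python3 - <<'E'
from h import *
im,K,T=snap('scene','sA');o=r.get_obs();print(o['position'],o['joint_positions'],o['tool_rot'])
print(proj(K,T,np.array(o['position'])-[0,0,.099]))
E
```

```text
[0.3796 0.2186 0.4985] [ 0.3554  0.1343  0.3443  1.7824 -0.0001  0.7749] [-0.6539 -3.0714  0.0016]
[306.5092 174.9423]
```

>>> servo_tool(
  rows=[
    [0,0,0,0,0,60,0],
    [0,0,0,0,0,60,0],
    [0,0,0,0,0,60,0],
    [0,0,0,0,0,60,0],
    [0,0,0,0,0,60,0],
    [0,0,0,0,0,60,0],
    [0,0,0,0,0,60,0],
    [0,0,0,0,0,60,0],
  ],
)

```text
time: 6.15
position: [0.3797, 0.2188, 0.4989]
tool_rot: [-2.105, -2.332, 0.001]
force: [0.2, -0.2, -1.0]
grip_width: 0.277
finger_force: 59.3
```

```bash
python3 - <<'E'
from h import *
im,K,T=snap('scene','sB');o=r.get_obs();print(o['position'],o['joint_positions'],o['tool_rot'])
print(proj(K,T,np.array(o['position'])-[0,0,.099]))
E
```

```text
[0.3797 0.2189 0.499 ] [ 0.356   0.1343  0.3455  1.7827 -0.      1.8192] [-2.0986 -2.3375  0.001 ]
[306.3486 174.8033]
```

>>> servo_tool(
  rows=[
    [0,0,0,0,0,60,0],
    [0,0,0,0,0,60,0],
    [0,0,0,0,0,60,0],
    [0,0,0,0,0,60,0],
    [0,0,0,0,0,60,0],
    [0,0,0,0,0,60,0],
    [0,0,0,0,0,60,0],
    [0,0,0,0,0,60,0],
  ],
)

```text
time: 7.0
position: [0.3797, 0.2192, 0.4991]
tool_rot: [2.987, 0.974, -0.001]
force: [-0.2, -0.6, -1.2]
grip_width: 0.271
finger_force: 59.3
```

```bash
python3 - <<'E'
from h import *
im,K,T=snap('scene','sC');o=r.get_obs();print(o['position'],o['joint_positions'],o['time'])
p=proj(K,T,np.array(o['position'])-[0,0,.099]);print(p)
x,y=int(p[0]),int(p[1])
c=[cv2.resize(load(f)[0][y-70:y+30,x-22:x+22],None,fx=6,fy=6,interpolation=cv2.INTER_CUBIC) for f in('sA','sB','sC')]
cv2.imwrite('pics/m.png',np.hstack(c)[:,:,::-1])
E
```

```text
[0.3797 0.2192 0.4991] [ 0.3566  0.1344  0.3461  1.7828 -0.      2.8632] 7.05
[306.2367 174.8181]
```

View pics/m.png

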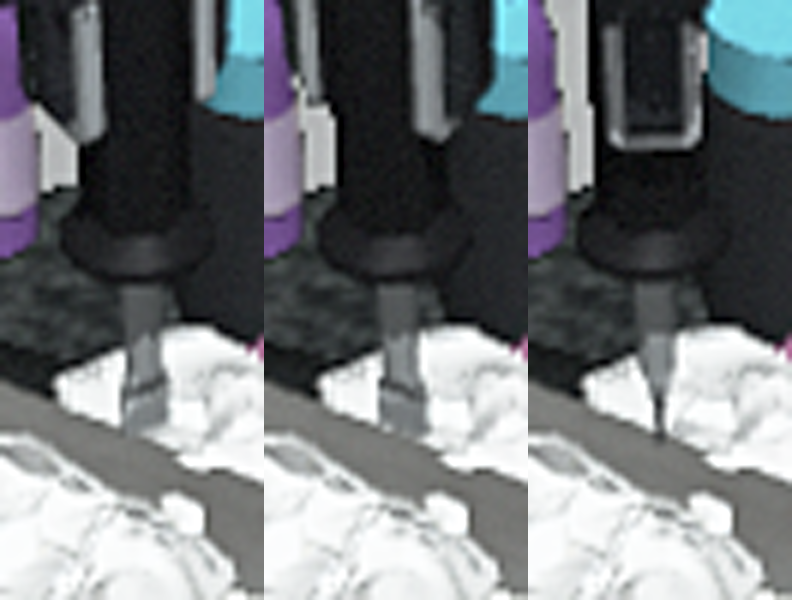

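The first two frames show the blade wide. In the third, at yaw 36 with its tip at crop pixel (658,440), it is edge-on. So the blade's width lies along the tool's y. Next I'll tilt over the slope, beside the heads.

```bash
python3 - <<'E'
from h import *
go([.398,.177,.178],down(90,35))
E
```

```text
shift mm [-10.2  44.9 321.1] turn [-32.4  16.4 -51.9] t 7.05 q [ 0.3566  0.1344  0.3461  1.7828 -0.      2.8632]
```

>>> servo_tool(
  rows=[
    [-10,45,321,-32.4,16.4,-51.9,0],
    [-10,45,321,-32.4,16.4,-51.9,0],
    [-10,45,321,-32.4,16.4,-51.9,0],
    [-10,45,321,-32.4,16.4,-51.9,0],
    [-10,45,321,-32.4,16.4,-51.9,0],
    [-10,45,321,-32.4,16.4,-51.9,0],
    [-10,45,321,-32.4,16.4,-51.9,0],
    [-10,45,321,-32.4,16.4,-51.9,0],
    [-10,45,321,-32.4,16.4,-51.9,0],
    [-10,45,321,-32.4,16.4,-51.9,0],
  ],
)

```text
time: 8.05
position: [0.398, 0.1771, 0.1787]
tool_rot: [1.877, 1.867, 0.588]
force: [1.0, 0.8, -0.5]
grip_width: 0.275
finger_force: 59.3
```

```bash
python3 - <<'E'
from h import *
im,K,T=snap('wrist','wA');o=r.get_obs();print(o['position'],o['joint_positions'],o['time'])
M=R.from_rotvec(o['tool_rot']).as_matrix();print(M, proj(K,T,o['position']+M[:,2]*.099))
for y in(.2229,.1311): print(proj(K,T,[.5264,y,.0773]))
E
```

```text
[0.3996 0.1779 0.1802] [ 0.4323 -0.1823 -1.043   0.1432 -0.2457  1.9379] 8.1
[[ 0.0063  0.8182  0.5749]
 [ 1.     -0.0059 -0.0026]
 [ 0.0013  0.5749 -0.8182]] [313.781  235.7635]
[373.0535 153.5726]
[367.8985 267.139 ]
```

>>> servo_tool(
  rows=[
    [50,0,0,0,0,0,0],
    [50,0,0,0,0,0,0],
    [50,0,0,0,0,0,0],
    [50,0,0,0,0,0,0],
  ],
)

```text
time: 8.5
position: [0.3992, 0.2277, 0.1793]
tool_rot: [1.877, 1.866, 0.59]
force: [0.9, -0.4, -1.9]
grip_width: 0.273
finger_force: 59.5
```

```bash
python3 - <<'E'
from h import *
im,K,T=snap('wrist','wB');o=r.get_obs();print(o['position'],o['joint_positions'],o['time'])
for y in(.2229,.1311): print(proj(K,T,[.5264,y,.0773]))
a=load('wA')[0][20:420,220:540]
b=im[20:420,220:540]
cv2.imwrite('pics/mAB.png',cv2.resize(np.hstack([a,b]),None,fx=1.25,fy=1.25,interpolation=cv2.INTER_CUBIC)[:,:,::-1])
E
```

```text
[0.3991 0.2271 0.179 ] [ 0.5839 -0.0975 -0.9736  0.1666 -0.3251  2.0729] 8.55
[368.0901 218.86  ]
[363.7129 321.5617]
```

View pics/mAB.png

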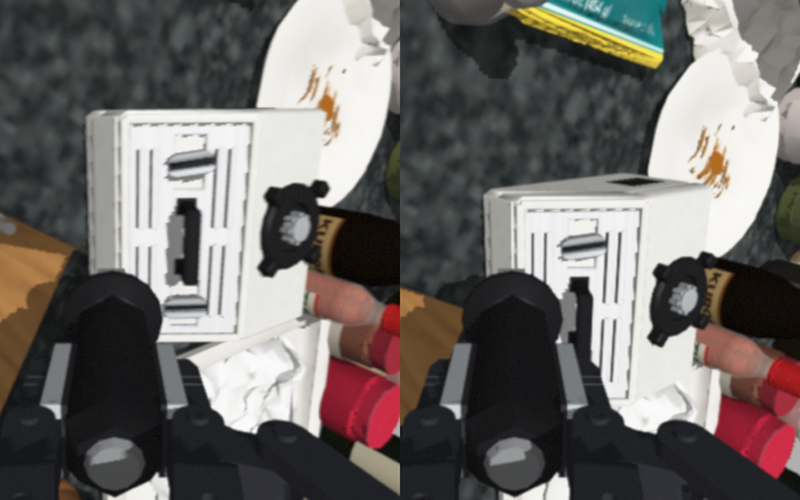

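Both heads are visible in wA, L at about (372,151) and R at about (368,262). In wB, L is at (366,218). All are near prediction. I'll refine on the pixel values.

```bash
python3 - <<'E'
from h import *
for f,(x,y) in(('wA',(372,151)),('wA',(368,262)),('wB',(366,218))):
    g=cv2.cvtColor(load(f)[0],cv2.COLOR_RGB2GRAY)
    print(f,x-26,y-13)
    for row in g[y-13:y+16,x-26:x+28]: print(''.join('%3d'%(v//10) for v in row))
E
```

```text
wA 346 138
 23 23 23 24 24 24 24 24 24 24 24 24 23 23 23 24 24 24 24 24 24 24 24 24 24 24 24 24 24 24 24 24 23 23 23 22 19 15 16 20 22 23 24 24 24 24 23 22 22 22 23 23 23 23
 23 23 23 24 24 24 24 24 24 24 24 24 23 23 23 24 24 24 24 24 24 24 24 24 24 24 23 23 23 23 23 22 21 20 19 17 16 14 16 19 22 23 24 24 23 22 19 17 18 21 23 23 23 23
 23 23 23 24 24 24 24 24 24 24 24 24 23 23 23 24 24 24 24 23 23 23 23 23 22 21 20 19 18 17 17 16 16 15 15 15 15 15 17 18 21 22 23 23 23 20 16 14 17 21 23 23 23 23
 23 23 23 24 24 24 24 24 24 24 24 24 23 23 23 23 23 22 22 20 19 18 18 17 16 16 15 15 15 15 15 15 16 16 17 17 18 18 18 18 19 20 21 22 22 18 14 13 17 21 23 23 23 23
 23 23 23 24 24 24 24 24 24 24 23 23 23 21 19 18 17 16 16 15 15 15 15 15 15 16 16 17 17 18 18 18 18 18 18 18 18 18 18 18 18 18 19 20 20 16 13 13 17 21 23 23 23 23
 23 23 23 24 24 24 24 24 24 23 23 21 19 17 15 14 14 15 15 16 16 17 17 18 18 18 18 18 18 19 18 18 18 18 18 18 18 18 17 17 17 17 17 17 16 13 11 12 18 22 23 23 23 23
 23 23 23 24 24 24 24 24 24 22 20 17 15 15 16 16 17 18 18 18 18 18 18 18 19 18 18 18 18 18 18 17 17 17 17 17 16
[... 12413 characters left out ...]
 23 23 24 24 22 16  9 12 20 23 24 23 23 24 23 16
 23 23 23 23 23 24 24 24 23 23 23 23 23 23 23 24 24 24 24 24 23 24 24 24 24 24 24 24 24 24 24 24 24 24 23 19 18 21 23 23 24 24 23 16  9 12 20 23 24 23 23 24 23 16
 24 23 23 23 23 23 24 24 24 23 23 24 24 23 24 24 24 24 24 24 24 24 24 24 24 24 24 24 24 24 24 24 24 24 23 19 19 21 23 23 24 24 23 16  9 13 21 23 24 23 23 23 23 16
 23 23 23 23 23 24 24 24 24 23 23 24 24 23 23 23 23 23 23 23 23 23 23 23 23 23 23 23 23 23 23 23 23 23 22 18 19 21 23 23 24 24 22 16  9 13 21 23 24 23 23 23 22 15
 23 23 23 23 23 23 24 24 24 23 24 24 24 23 22 21 21 21 20 21 21 21 21 20 20 20 20 21 21 20 20 20 20 20 19 18 19 22 23 24 24 24 23 16  9 14 21 23 24 23 23 23 22 15
```

```bash
python3 - <<'E'
from h import *
_,K,TA=load('wA');_,_,TB=load('wB')
a=ray(K,TA,(372.4,150.6));b=ray(K,TB,(367,217.3));L,e=tri(a,b);print('L',L,e)
n=np.array([-.5736,0,.8192]);up=np.array([.8192,0,.5736]);Y=np.array([0,1,0])
def pl(T,p,P):
    o,d=ray(K,T,p);return o+d*((P-o)@n)/(d@n)
Rr=pl(TA,(368.5,266),L);print('R',Rr,'sep',(L-Rr)*1000)
print('A-only L',pl(TA,(372.4,150.6),L),'B-only',pl(TB,(367,217.3),L))
for nm,T,p,q in(('L A',TA,(358,152.3),(384,148.5)),('L B',TB,(352,219),(378,215.6)),('R A',TA,(354,265.8),(380,265.3))):
    d=pl(T,q,L)-pl(T,p,L);print(nm,'slot ang deg',np.degrees(np.arctan2(d@Y,d@up)))
im=load('wA')[0].astype(int);m=(im.min(2)>70)&(im.max(2)-im.min(2)<20);m=m.astype(np.uint8)
k,l,s,c=cv2.connectedComponentsWithStats(m)
for i in range(1,k):
    if abs(c[i][0]-312)<25 and c[i][1]>360 and s[i][4]>100: print(c[i],s[i])
Mt=np.array(r.calibration('wrist')['mount'])
for p,z in(((312,392),-.039),((310,240),.037)):
    print('driver in tool',onz(K,Mt,p,z)*1000)
E
```

```text
L [0.522  0.2257 0.0808] [np.float64(0.00014602214619086371), np.float64(0.00014602214619095866)]
R [0.523  0.1344 0.0815] sep [-0.9559 91.3116 -0.6693]
A-only L [0.5222 0.2257 0.0809] B-only [0.5219 0.2257 0.0807]
L A slot ang deg 8.003364148588286
L B slot ang deg 7.469941413144949
R A slot ang deg 0.9812376685400067
[309.6338 387.5617] [ 289  370   42   41 1054]
[330.3173 423.8805] [ 302  398   54   47 1765]
driver in tool [ -6.2335   0.8253 -39.    ]
driver in tool [18.9524  0.0514 37.    ]
```

```bash
python3 - <<'E'
from h import *
im,K,T=load('wA');Mt=np.array(r.calibration('wrist')['mount']);print(Mt)
g=cv2.cvtColor(im,cv2.COLOR_RGB2GRAY)
for X in([0,0,-.039],[.007,0,-.039],[-.007,0,-.039],[.02,0,.039],[.02,0,.035],[-.0,.02,.037],[0,-.02,.037],[0,0,.099]): print(X,proj(K,Mt,X))
print('col310',list(zip(range(215,480,3),g[215:480:3,308:313].mean(1).astype(int))))
print('row390',g[388:392,270:350].mean(0).astype(int)[::2])
d=g<45
for v in(245,255,265,275,285,295,310,325,340): 
    w=np.nonzero(d[v,230:400])[0]+230; print(v,w.min(),w.max(),(w.min()+w.max())/2)
E
```

```text
[[ 0.0001 -0.9495 -0.3136  0.08  ]
 [ 1.      0.0002 -0.0003  0.0004]
 [ 0.0003 -0.3136  0.9495 -0.1425]
 [ 0.      0.      0.      1.    ]]
[0, 0, -0.039] [309.3849 375.5455]
[0.007, 0, -0.039] [309.3632 356.4355]
[-0.007, 0, -0.039] [309.4058 393.9872]
[0.02, 0, 0.039] [309.9012 236.6262]
[0.02, 0, 0.035] [309.8826 239.2676]
[-0.0, 0.02, 0.037] [350.2429 276.1907]
[0, -0.02, 0.037] [269.5875 276.1742]
[0, 0, 0.099] [310.1235 236.8772]
col310 [(215, np.int64(165)), (218, np.int64(165)), (221, np.int64(164)), (224, np.int64(159)), (227, np.int64(164)), (230, np.int64(167)), (233, np.int64(164)), (236, np.int64(79)), (239, np.int64(29)), (242, np.int64(34)), (245, np.int64(37)), (248, np.int64(37)), (251, np.int64(38)), (254, np.int64(39)), (257, np.int64(25)), (260, np.int64(19)), (263, np.int64(20)), (266, np.int64(19)), (269, np.int64(20)), (272, np.int64(21)), (275, np.int64(21)), (278, np.int64(21)), (281, np.int64(20)), (284, np.int64(20)), (287, np.int64(20)), (290, np.int64(20)), (293, np.int64(19)), (296, np.int64(20)), (299, np.int64(21)), (302, np.int64(21)), (305, np.int64
[... 872 characters left out ...]
32)), (431, np.int64(232)), (434, np.int64(232)), (437, np.int64(233)), (440, np.int64(233)), (443, np.int64(212)), (446, np.int64(24)), (449, np.int64(24)), (452, np.int64(21)), (455, np.int64(21)), (458, np.int64(24)), (461, np.int64(23)), (464, np.int64(23)), (467, np.int64(22)), (470, np.int64(22)), (473, np.int64(21)), (476, np.int64(21)), (479, np.int64(22))]
row390 [ 24  24  13  14  14  12  16  15  26  59  66  99 123 131 130 121 113 113
 103  95  91  81  79  76  73  73  73  72  72  72  69  63  60  32  15  17
  15  13  16  17]
245 267 376 321.5
255 263 341 302.0
265 258 383 320.5
275 254 348 301.0
285 250 346 298.0
295 245 381 313.0
310 239 372 305.5
325 232 380 306.0
340 230 385 307.5
```

The cap disc at v 370–412 is at z = 148 mm, the driver's full length, so the driver sits straight and centred in the grip. Now over the left slot.

```bash
cat >> h.py <<'E'
N=np.array([-.5736,0,.8192]); UP=np.array([.8192,0,.5736])
SL=np.array([.522,.2257,.0808]); SR=np.array([.523,.1344,.0815])
def slot(S,ang,h,dx=0): # blade at ang (deg anticlockwise from up-slope), tip h above S
    M=R.from_rotvec(N*np.radians(ang)).as_matrix()@down(90,35)
    go(S+N*(.098+h),M)
    o=r.get_obs(); A=R.from_rotvec(o['tool_rot']).as_matrix(); d=o['position']+A[:,2]*.098-S
    print('tip rel slot mm: up %.1f y %.1f n %.1f'%(d@UP*1e3,d[1]*1e3,d@N*1e3),'ang',np.degrees(np.arctan2(A[1,1],A[:,1]@UP)),'F',o['force'],'T',o['torque'])
E
python3 - <<'E'
from h import *
slot(SL,7.7,.015)
E
```

```text
shift mm [-1.  44.3 38. ] turn [ 0.   0.2 -8. ] t 8.55 q [ 0.5839 -0.0975 -0.9736  0.1666 -0.3251  2.0729]
tip rel slot mm: up -44.3 y 1.0 n 53.0 ang -0.3300148413711075 F [ 0.174  -0.4315 -1.753 ] T [0.0097 0.7327 0.0008]
```

>>> servo_tool(
  rows=[
    [-1,20,0,0,0.2,-8,0],
    [-1,44,10,0,0.2,-8,0],
    [-1,44,38,0,0.2,-8,0],
    [-1,44,38,0,0.2,-8,0],
    [-1,44,38,0,0.2,-8,0],
    [-1,44,38,0,0.2,-8,0],
  ],
)

```text
time: 9.15
position: [0.456, 0.2254, 0.1729]
tool_rot: [1.73, 1.979, 0.546]
force: [-0.2, -0.2, -1.8]
grip_width: 0.266
finger_force: 59.3
```

```bash
python3 - <<'E'
from h import *
slot(SL,7.7,0)
im,K,T=snap('scene','sL');p=proj(K,T,SL);print(p)
x,y=int(p[0]),int(p[1])
cv2.imwrite('pics/cL.png',cv2.resize(im[y-45:y+30,x-50:x+50,::-1],None,fx=8,fy=8,interpolation=cv2.INTER_CUBIC))
E
```

```text
shift mm [ 0.2  1.2 15.3] turn [ 0. -0. -0.] t 9.15 q [ 0.4866 -0.0048 -0.916   0.1049 -0.2716  1.8456]
tip rel slot mm: up -1.2 y -0.3 n 15.3 ang 7.679501410030217 F [-0.2157 -0.193  -1.8374] T [-0.0674  0.7821  0.009 ]
[256.4466 267.7866]
```

>>> servo_tool(
  rows=[
    [0,0,3,0,0,0,0],
    [0,0,6,0,0,0,0],
    [0,0,8,0,0,0,0],
    [0,0,8,0,0,0,0],
  ],
)

```text
time: 9.6
position: [0.4607, 0.2259, 0.1656]
tool_rot: [1.729, 1.98, 0.546]
force: [0.2, 0.1, -2.3]
grip_width: 0.27
finger_force: 59.3
```

>>> servo_tool(
  rows=[
    [0,1,1,0,0,0,0],
    [0,1,2,0,0,0,0],
    [0,1,3,0,0,0,0],
    [0,1,3,0,0,0,0],
  ],
)

```text
time: 10.0
position: [0.4633, 0.226, 0.1639]
tool_rot: [1.729, 1.98, 0.546]
force: [-0.7, -0.5, -1.1]
grip_width: 0.27
finger_force: 59.3
```

>>> servo_tool(
  rows=[
    [0,0,1,0,0,0,0],
    [0,0,2,0,0,0,0],
    [0,0,3,0,0,0,0],
    [0,0,3,0,0,0,0],
  ],
)

```text
time: 10.4
position: [0.465, 0.226, 0.1614]
tool_rot: [1.729, 1.98, 0.546]
force: [0.4, -0.1, -1.0]
grip_width: 0.276
finger_force: 59.3
```

>>> servo_tool(
  rows=[
    [0,0,1,0,0,0,0],
    [0,0,2,0,0,0,0],
    [0,0,2,0,0,0,0],
  ],
)

```text
time: 10.7
position: [0.4662, 0.2261, 0.16]
tool_rot: [1.729, 1.98, 0.546]
force: [-1.1, -0.2, 1.3]
grip_width: 0.273
finger_force: 59.9
```

>>> servo_tool(
  rows=[
    [0,0,1,0,0,0,0],
    [0,0,2,0,0,0,0],
    [0,0,2,0,0,0,0],
  ],
)

```text
time: 11.0
position: [0.4675, 0.2257, 0.1583]
tool_rot: [1.729, 1.979, 0.545]
force: [-0.2, -2.2, -1.2]
grip_width: 0.275
finger_force: 59.7
```

```bash
python3 - <<'E'
from h import *
slot(SL,7.7,0)
E
```

```text
shift mm [-0.1  0.2 -3.3] turn [0. 0. 0.] t 11.0 q [ 0.4727  0.041  -0.9225  0.0493 -0.2647  1.8327]
tip rel slot mm: up -0.2 y 0.0 n -3.3 ang 7.719367435483764 F [-0.1646 -2.1547 -1.179 ] T [-0.4689  0.5274 -0.3753]
```

>>> servo_tool(
  rows=[
    [-0.7,0,0,0,0,0,0],
    [-0.7,0,1,0,0,0,0],
    [-0.7,0,1,0,0,0,0],
  ],
)

```text
time: 11.3
position: [0.468, 0.2253, 0.1574]
tool_rot: [1.729, 1.98, 0.546]
force: [0.8, 0.4, -1.5]
grip_width: 0.272
finger_force: 59.6
```

```bash
python3 - <<'E'
from h import *
slot(SL,7.7,0)
E
```

```text
shift mm [ 0.4  0.4 -4.3] turn [ 0. -0.  0.] t 11.3 q [ 0.4702  0.0427 -0.9238  0.0459 -0.2625  1.8304]
tip rel slot mm: up -0.3 y -0.4 n -4.3 ang 7.7239871005926135 F [ 0.7556  0.3937 -1.4876] T [-0.2386  0.6156 -0.2068]
```

>>> servo_tool(
  rows=[
    [0,0,1,0,0,0,0],
    [0,0,2,0,0,0,0],
    [0,0,2,0,0,0,0],
  ],
)

```text
time: 11.6
position: [0.4689, 0.2254, 0.1561]
tool_rot: [1.729, 1.98, 0.546]
force: [-9.1, -1.5, 9.4]
grip_width: 0.272
finger_force: 61.6
```

```bash
python3 - <<'E'
from h import *
slot(SL,7.7,0)
E
```

```text
shift mm [ 0.2  0.3 -5.9] turn [ 0. -0.  0.] t 11.6 q [ 0.4693  0.0466 -0.9247  0.0403 -0.262   1.8291]
tip rel slot mm: up -0.2 y -0.2 n -5.9 ang 7.746342431515707 F [-9.0596 -1.4675  9.3626] T [-0.4521  1.0351 -0.292 ]
```

>>> servo_tool(
  rows=[
    [-0.3,0,-0.5,0,0,0,0],
    [-0.3,0,-0.5,0,0,-8,0],
    [-0.3,0,-0.5,0,0,-16,0],
    [-0.3,0,-0.5,0,0,-24,0],
    [-0.3,0,-0.5,0,0,-30,0],
  ],
)

```text
time: 12.1
position: [0.4693, 0.2251, 0.1568]
tool_rot: [1.125, 2.309, 0.356]
force: [-2.6, -2.3, 3.6]
grip_width: 0.272
finger_force: 60.2
```

```bash
python3 - <<'E'
from h import *
slot(SL,101,0)
o=r.get_obs();print('T.n',o['torque']@N)
E
```

```text
shift mm [ 0.7  0.1 -5.5] turn [  0.1   0.1 -63. ] t 12.1 q [ 0.4685  0.0455 -0.9243  0.041  -0.2621  1.2997]
tip rel slot mm: up 0.5 y -0.5 n -5.5 ang 38.022700953823524 F [-2.5899 -2.3452  3.6128] T [-0.3461  0.5003 -0.3708]
T.n -0.10522460487980426
```

>>> servo_tool(
  rows=[
    [0,0,0,0,0,-8,0],
    [0,0,0,0,0,-16,0],
    [0,0,0,0,0,-24,0],
    [0,0,0,0,0,-32,0],
    [0,0,0,0,0,-40,0],
    [0,0,0,0,0,-48,0],
    [0,0,0,0,0,-54,0],
    [0,0,0,0,0,-58,0],
    [0,0,0,0,0,-58,0],
  ],
)

```text
time: 13.0
position: [0.4695, 0.2258, 0.1569]
tool_rot: [-0.128, 2.526, -0.038]
force: [-0.6, 1.3, 2.6]
grip_width: 0.269
finger_force: 60.0
```

```bash
python3 - <<'E'
from h import *
slot(SL,101,0)
o=r.get_obs();print('T.n',o['torque']@N)
E
```

```text
shift mm [ 0.6  0.  -5.5] turn [ 0.1  0.1 -5.2] t 13.0 q [ 0.4688  0.0456 -0.9239  0.0406 -0.2609  0.2919]
tip rel slot mm: up 0.8 y 0.2 n -5.5 ang 95.76908584308306 F [-0.5837  1.2749  2.6349] T [0.354  0.312  0.2804]
T.n 0.02665719135088085
```

>>> servo_tool(
  rows=[
    [0,0,0,0,0,-2,0],
    [0,0,0,0,0,-5,0],
    [0,0,0,0,0,-5,0],
  ],
)

```text
time: 13.3
position: [0.4694, 0.2258, 0.1569]
tool_rot: [-0.236, 2.52, -0.072]
force: [-1.3, 2.3, 2.0]
grip_width: 0.269
finger_force: 60.0
```

```bash
python3 - <<'E'
from h import *
slot(SL,101,0)
o=r.get_obs();print('T.n',o['torque']@N)
E
```

```text
shift mm [ 0.5  0.1 -5.5] turn [ 0.1  0.1 -0.4] t 13.3 q [ 0.4688  0.0455 -0.924   0.0407 -0.2609  0.2068]
tip rel slot mm: up 0.7 y 0.2 n -5.5 ang 100.64717517467258 F [-1.3192  2.2796  1.9914] T [0.6496 0.2698 0.3671]
T.n -0.07187039739750978
```

>>> servo_tool(
  rows=[
    [0,0,0,0,0,-3,0],
    [0,0,0,0,0,-3,0],
  ],
)

```text
time: 13.5
position: [0.4693, 0.2257, 0.1568]
tool_rot: [-0.301, 2.514, -0.092]
force: [-1.4, 3.6, 1.9]
grip_width: 0.271
finger_force: 60.0
```

```bash
python3 - <<'E'
from h import *
slot(SL,101,0)
o=r.get_obs();print('T.n',o['torque']@N)
E
```

```text
shift mm [ 0.4  0.1 -5.5] turn [0.1 0.1 2.6] t 13.5 q [ 0.4688  0.0456 -0.9241  0.0407 -0.2608  0.155 ]
tip rel slot mm: up 0.6 y 0.2 n -5.5 ang 103.61730296008393 F [-1.4075  3.5806  1.8874] T [0.8247 0.142  0.4479]
T.n -0.10609785586758747
```

>>> servo_tool(
  rows=[
    [0,0,0,0,0,4,0],
    [0,0,-10,0,0,5,0],
    [0,0,-30,0,0,5,0],
    [0,0,-55,0,0,5,0],
    [0,0,-55,0,0,5,0],
  ],
)

```text
time: 14.0
position: [0.4369, 0.2252, 0.2029]
tool_rot: [-0.189, 2.523, -0.058]
force: [-0.3, 0.2, -2.0]
grip_width: 0.274
finger_force: 59.8
```

```bash
python3 - <<'E'
from h import *
SLc=SL+N*-.0057
slot(SR+N*-.0057,1,.012)
im,K,T=snap('wrist','wC')
g=cv2.cvtColor(im,cv2.COLOR_RGB2GRAY);p=proj(K,T,SL-N*.002);print(p,proj(K,T,SR-N*.002))
x,y=np.round(p).astype(int); print(x-30,y-30)
for row in g[y-30:y+30:2,x-30:x+30:2]: print(''.join('%3d'%(v//10) for v in row))
E
```

```text
shift mm [ 12.7 -89.9  44.4] turn [ 0.1  0.  97.6] t 14.0 q [ 0.5129 -0.0876 -0.8914  0.2168 -0.2851  0.2822]
tip rel slot mm: up -0.7 y 90.9 n 56.5 ang 98.56113354184944 F [-0.3402  0.1608 -1.9959] T [ 0.014   0.8018 -0.029 ]
[312.1075 215.565 ] [193.0699 199.798 ]
282 186
 11 11 11 14 17 23 23 23 23 23 23 23 23 23 23 23 22 22 20 18 15 13 19 24 24 24 24 24 24 24
 12 12 12 12 14 21 23 24 23 23 23 23 23 23 23 23 23 23 23 23 23 23 23 24 24 24 24 24 24 24
 23 23 23 23 23 23 24 24 24 24 24 24 24 24 24 23 23 23 23 23 23 23 23 24 24 24 24 24 24 24
 24 24 24 24 24 24 24 24 24 24 24 24 24 24 24 24 24 24 24 24 24 24 24 24 24 24 24 24 24 24
 24 24 24 24 24 24 24 24 24 24 24 24 24 24 24 24 24 24 24 24 24 24 24 24 24 24 24 24 24 24
 24 24 24 24 24 24 24 24 24 24 24 24 24 24 24 24 24 24 24 24 24 24 24 24 24 24 24 24 24 24
 24 24 24 24 24 23 23 24 24 24 24 24 24 24 24 24 24 24 24 24 24 24 24 24 24 24 24 24 24 24
 13 16 22 24 24 22 15 15 16 16 16 20 22 23 23 23 24 24 24 24 24 24 24 24 24 24 24 24 24 23
  4  5 20 24 24 19 13 12 12 12 12 12 12 12 12 13 18 20 21 22 23 24 24 24 24 24 24 24 24 22
  2  5
[... 1204 characters left out ...]
 11 14 16 18 21 23 23 24 24 24 24 24 24 24 24 24 24 24 18 18 24
 23 23 23 23 23 22 22 21 20 17 15 13 13 10  8  8 11 13 18 24 24 24 24 24 24 24 24 20 20 24
 23 23 23 23 23 23 23 23 20 17 17 17 16 14 13 11 11  8 11 23 24 24 24 24 24 24 23 14 22 24
 21 23 23 23 23 24 23 23 16  7  7  7  6  5  5  6  6  6  7 19 24 24 24 24 24 24 23 14 23 24
  9  9  8 11 13 15 16 19 11  3  3  2  1  1  1  1  1  2  3 10 18 22 23 24 24 24 21 14 23 24
 22 22 20 19 13  4  2  3  2  1  1  1  1  1  2  1  1  1  1  1  2  4 11 21 24 24 19 17 24 24
 23 23 23 18  9  2  1  1  1  1  1  1  1  1  1  2  1  1  2  1  1  1  1  5 15 23 20 19 24 24
 24 22 13  5  1  1  1  1  1  1  1  2  1  1  2  1  1  2  1  1  1  1  1  1  2  9 15 20 24 24
```

The left head now lies parallel to the louvres, so it is free. On to the right one.

>>> servo_tool(
  rows=[
    [12.7,-45,0,0,0,8.5,0],
    [12.7,-90,0,0,0,17,0],
    [12.7,-90,0,0,0,25.5,0],
    [12.7,-90,0,0,0,34,0],
    [12.7,-90,0,0,0,42.5,0],
    [12.7,-90,0,0,0,51,0],
    [12.7,-90,0,0,0,59.5,0],
    [12.7,-90,0,0,0,68,0],
    [12.7,-90,0,0,0,76.5,0],
    [12.7,-90,10,0,0,85,0],
    [12.7,-90,25,0,0,93.5,0],
    [12.7,-90,38,0,0,97.6,0],
    [12.7,-90,44,0,0,97.6,0],
    [12.7,-90,44,0,0,97.6,0],
  ],
)

```text
time: 15.45
position: [0.463, 0.1337, 0.1642]
tool_rot: [1.852, 1.891, 0.581]
force: [-0.2, 0.2, -1.6]
grip_width: 0.273
finger_force: 60.0
```

```bash
python3 - <<'E'
from h import *
slot(SR+N*-.0057,1,0)
E
```

```text
shift mm [0.7 1.8 9.9] turn [-0.1  0.   0.2] t 15.45 q [ 0.2102 -0.0831 -1.0272  0.0288 -0.12    1.723 ]
tip rel slot mm: up -2.0 y -0.8 n 9.9 ang 1.2102812120072868 F [-0.2013  0.2048 -1.5507] T [-0.011   0.7144 -0.0523]
```

>>> servo_tool(
  rows=[
    [0.3,1.8,2,0,0,0,0],
    [0.3,1.8,4,0,0,0,0],
    [0.3,1.8,5.5,0,0,0,0],
    [0.3,1.8,7,0,0,0,0],
    [0.3,1.8,7,0,0,0,0],
  ],
)

```text
time: 15.95
position: [0.4691, 0.1346, 0.1615]
tool_rot: [1.851, 1.889, 0.586]
force: [-2.9, 0.6, 3.6]
grip_width: 0.272
finger_force: 61.0
```

```bash
python3 - <<'E'
from h import *
slot(SR+N*-.0057,1,0)
E
```

```text
shift mm [-0.2 -1.8  4.1] turn [ 0.1 -0.   0.1] t 15.95 q [ 0.2084 -0.0652 -1.0252  0.009  -0.1183  1.7223]
tip rel slot mm: up 1.9 y 0.3 n 4.1 ang 1.13820021807202 F [-2.9359  0.621   3.6316] T [0.0596 0.7362 0.0456]
```

>>> servo_tool(
  rows=[
    [0,0,1,0,0,0,0],
    [0,0,2,0,0,0,0],
    [0,0,2,0,0,0,0],
  ],
)

```text
time: 16.25
position: [0.4701, 0.1343, 0.16]
tool_rot: [1.851, 1.888, 0.585]
force: [-0.0, -2.8, -2.9]
grip_width: 0.271
finger_force: 60.4
```

```bash
python3 - <<'E'
from h import *
slot(SR+N*-.0057,1,0)
E
```

```text
shift mm [ 0.2 -1.7  2.3] turn [0.1 0.  0.1] t 16.25 q [ 0.2077 -0.0599 -1.0263  0.0026 -0.119   1.7218]
tip rel slot mm: up 1.8 y -0.2 n 2.3 ang 1.1351354880404558 F [-0.0019 -2.7852 -2.9197] T [-0.6768  0.7048 -0.4942]
```

>>> servo_tool(
  rows=[
    [-0.8,-1.8,0,0,0,0,0],
    [-0.8,-1.8,1,0,0,0,0],
    [-0.8,-1.8,2,0,0,0,0],
    [-0.8,-1.8,2,0,0,0,0],
  ],
)

```text
time: 16.65
position: [0.4697, 0.1335, 0.1567]
tool_rot: [1.852, 1.889, 0.584]
force: [-0.7, -1.9, 0.2]
grip_width: 0.274
finger_force: 60.9
```

```bash
python3 - <<'E'
from h import *
slot(SR+N*-.0057,1,0)
E
```

```text
shift mm [ 0.8  0.6 -0.2] turn [-0.  -0.   0.1] t 16.65 q [ 0.205  -0.054  -1.0324 -0.0085 -0.1168  1.7198]
tip rel slot mm: up -0.6 y -0.8 n -0.1 ang 1.1276485122384305 F [-0.7034 -1.8851  0.2116] T [-0.4711  0.8009 -0.2943]
```

>>> servo_tool(
  rows=[
    [-0.7,0.5,0,0,0,0,0],
    [-0.7,0.5,1,0,0,0,0],
    [-0.7,0.5,1,0,0,0,0],
  ],
)

```text
time: 16.95
position: [0.4703, 0.1332, 0.1564]
tool_rot: [1.852, 1.89, 0.585]
force: [-12.9, -1.3, 14.3]
grip_width: 0.274
finger_force: 63.4
```

```bash
python3 - <<'E'
from h import *
slot(SR+N*-.0057,1,0);o=r.get_obs();print('T.n',o['torque']@N)
E
```

```text
shift mm [ 1.2  0.3 -0.7] turn [-0.  -0.1  0.2] t 16.95 q [ 0.2025 -0.0528 -1.0325 -0.0102 -0.1144  1.7173]
tip rel slot mm: up -0.3 y -1.1 n -0.7 ang 1.1518765135814533 F [-12.8504  -1.3495  14.2514] T [-0.2042  1.5848 -0.1005]
T.n 0.034761750041021874
```

>>> servo_tool(
  rows=[
    [0,0,0,0,0,-8,0],
    [0,0,0,0,0,-16,0],
    [0,0,0,0,0,-24,0],
    [0,0,0,0,0,-32,0],
    [0,0,0,0,0,-32,0],
  ],
)

```text
time: 17.45
position: [0.4708, 0.1331, 0.1569]
tool_rot: [1.221, 2.269, 0.387]
force: [-11.2, -2.3, 13.6]
grip_width: 0.273
finger_force: 62.8
```

```bash
python3 - <<'E'
from h import *
slot(SR+N*-.0057,103,0);o=r.get_obs();print('T.n',o['torque']@N)
E
```

```text
shift mm [ 1.4  0.3 -0.6] turn [  0.1   0.  -69.6] t 17.45 q [ 0.2024 -0.053  -1.0319 -0.0106 -0.1149  1.154 ]
tip rel slot mm: up 0.6 y -1.2 n -0.6 ang 33.41271649986934 F [-11.2091  -2.3163  13.6397] T [-0.3499  1.1455 -0.2951]
T.n -0.04104141282185304
```

Floor contact is found and the fastener is turning with resistance, so I'll finish the quarter turn.

>>> servo_tool(
  rows=[
    [0,0,-0.4,0,0,-8,0],
    [0,0,-0.4,0,0,-16,0],
    [0,0,-0.4,0,0,-24,0],
    [0,0,-0.4,0,0,-32,0],
    [0,0,-0.4,0,0,-40,0],
    [0,0,-0.4,0,0,-48,0],
    [0,0,-0.4,0,0,-56,0],
    [0,0,-0.4,0,0,-63,0],
    [0,0,-0.4,0,0,-67,0],
    [0,0,-0.4,0,0,-70,0],
    [0,0,-0.4,0,0,-70,0],
  ],
)

```text
time: 18.55
position: [0.4706, 0.1342, 0.157]
tool_rot: [-0.294, 2.515, -0.088]
force: [-6.0, 4.1, 5.7]
grip_width: 0.271
finger_force: 61.4
```

```bash
python3 - <<'E'
from h import *
slot(SR+N*-.0057,103,0);o=r.get_obs();print('T.n',o['torque']@N)
E
```

```text
shift mm [ 0.4  0.3 -0.4] turn [0.2 0.1 0.3] t 18.55 q [ 0.203  -0.0535 -1.0315 -0.0097 -0.1125 -0.0645]
tip rel slot mm: up 0.5 y 0.1 n -0.4 ang 103.25972378464797 F [-5.9509  4.0541  5.6684] T [0.8789 1.0684 0.5426]
T.n -0.05964388687948181
```

>>> servo_tool(
  rows=[
    [0,0,0,0,0,4,0],
    [0,0,-10,0,0,6,0],
    [0,0,-30,0,0,6,0],
    [0,0,-55,0,0,6,0],
    [0,-30,-70,0,0,6,0],
    [0,-30,-70,0,0,6,0],
  ],
)

```text
time: 19.15
position: [0.4369, 0.1026, 0.2205]
tool_rot: [-0.156, 2.522, -0.049]
force: [0.2, -0.9, -1.9]
grip_width: 0.269
finger_force: 60.6
```

```bash
python3 - <<'E'
from h import *
im,K,T=snap('wrist','wD');o=r.get_obs();print(o['position'],o['joint_positions'],o['time'])
for S in(SL,SR):print(proj(K,T,S-N*.002))
cv2.imwrite('pics/vD.png',im[:,:,::-1])
E
```

```text
[0.4368 0.103  0.2195] [ 0.1177 -0.2769 -0.9881  0.2484 -0.0676 -0.0261] 19.2
[464.5096 216.3687]
[352.5194 204.2079]
```

View pics/vD.png

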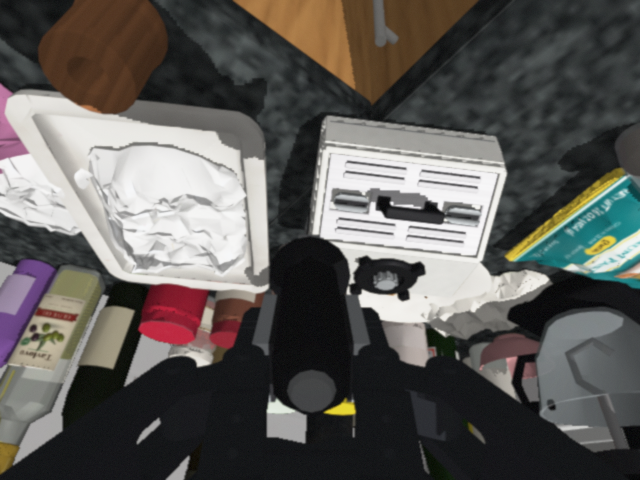

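Both heads, at (352,203) and (462,213), lie along the cover's width, and the driver's end cap hasn't moved in the grip. Next I'll put the driver back in its stand with the pose it was taken from.

```bash
python3 - <<'E'
from h import *
go([.4495,-.0541,.235],R.from_rotvec([1.709,2.635,0]).as_matrix())
E
```

```text
shift mm [   0.  -158.3   -5.4] turn [18.5 32.7 70.5] t 19.2 q [ 0.1177 -0.2769 -0.9881  0.2484 -0.0676 -0.0261]
```

>>> servo_tool(
  rows=[
    [0,-40,-30,0,0,0,0],
    [0,-80,-30,2,4,8,0],
    [0,-120,-25,4.2,7.4,16,0],
    [0,-158,-15,6.3,11.1,24,0],
    [0,-158,-5,8.4,14.9,32,0],
    [0,-158,-5,10.5,18.6,40,0],
    [0,-158,-5,12.6,22.3,48,0],
    [0,-158,-5,14.7,26,56,0],
    [0,-158,-5,16.8,29.7,64,0],
    [0,-158,-5,18.5,32.7,70.5,0],
    [0,-158,-5,18.5,32.7,70.5,0],
    [0,-158,-5,18.5,32.7,70.5,0],
    [0,-158,-5,18.5,32.7,70.5,0],
  ],
)

```text
time: 20.5
position: [0.4493, -0.0527, 0.2323]
tool_rot: [-1.704, -2.638, 0.004]
force: [-0.6, -0.1, -1.2]
grip_width: 0.274
finger_force: 60.5
```

```bash
python3 - <<'E'
from h import *
go([.4495,-.0541,.1039],R.from_rotvec([1.709,2.635,0]).as_matrix())
E
```

```text
shift mm [ -1.3   0.  128.4] turn [-0.2 -0.   0.2] t 20.5 q [-0.2773  0.1544 -0.3282  1.0906 -0.002   0.8697]
```

>>> servo_tool(
  rows=[
    [-1.3,0,0,-0.2,0,0.2,0],
    [-1.3,0,15,-0.2,0,0.2,0],
    [-1.3,0,30,-0.2,0,0.2,0],
    [-1.3,0,50,-0.2,0,0.2,0],
    [-1.3,0,70,-0.2,0,0.2,0],
    [-1.3,0,90,-0.2,0,0.2,0],
    [-1.3,0,108,-0.2,0,0.2,0],
    [-1.3,0,118,-0.2,0,0.2,0],
    [-1.3,0,123,-0.2,0,0.2,0],
    [-1.3,0,123,-0.2,0,0.2,0],
  ],
)

```text
time: 21.5
position: [0.4494, -0.0543, 0.1102]
tool_rot: [1.711, 2.634, 0.001]
force: [-0.6, 0.1, -2.6]
grip_width: 0.27
finger_force: 60.5
```

>>> servo_tool(
  rows=[
    [0,0,1,0,0,0,0],
    [0,0,2,0,0,0,0],
    [0,0,3,0,0,0,0],
    [0,0,3,0,0,0,0],
  ],
)

```text
time: 21.9
position: [0.4496, -0.0544, 0.1074]
tool_rot: [1.711, 2.634, 0.001]
force: [-0.1, 0.2, -1.2]
grip_width: 0.274
finger_force: 60.5
```

>>> servo_tool(
  rows=[
    [0,0,1,0,0,0,0],
    [0,0,2,0,0,0,0],
    [0,0,2,0,0,0,0],
  ],
)

```text
time: 22.2
position: [0.4494, -0.0544, 0.1051]
tool_rot: [1.711, 2.634, 0.001]
force: [-0.1, -0.6, -2.4]
grip_width: 0.274
finger_force: 60.5
```

>>> servo_tool(
  rows=[
    [0,0,0.7,0,0,0,0],
    [0,0,1.3,0,0,0,0],
    [0,0,1.3,0,0,0,0],
  ],
)

```text
time: 22.5
position: [0.4495, -0.0544, 0.1039]
tool_rot: [1.711, 2.634, 0.001]
force: [-0.4, 0.5, -0.9]
grip_width: 0.272
finger_force: 60.7
```

>>> servo_tool(
  rows=[
    [0,0,0.7,0,0,0,0],
    [0,0,1.3,0,0,0,0],
    [0,0,1.3,0,0,0,0],
  ],
)

```text
time: 22.8
position: [0.4496, -0.0545, 0.1038]
tool_rot: [1.71, 2.633, 0.001]
force: [-6.3, 0.6, 18.2]
grip_width: 0.274
finger_force: 63.2
```

>>> servo_tool(
  rows=[
    [0,0,-0.9,0,0,0,0],
    [0,0,-0.9,0,0,0,100],
    [0,0,-0.9,0,0,0,100],
    [0,0,-0.9,0,0,0,100],
    [0,0,-0.9,0,0,0,100],
    [0,0,-0.9,0,0,0,100],
    [0,0,-0.9,0,0,0,100],
    [0,0,-0.9,0,0,0,100],
    [0,0,-20,0,0,0,100],
    [0,0,-50,0,0,0,100],
    [0,0,-90,0,0,0,100],
    [0,0,-130,0,0,0,100],
    [0,0,-150,0,0,0,100],
  ],
)

```text
time: 24.1
position: [0.4504, -0.0547, 0.2558]
tool_rot: [1.709, 2.631, 0.003]
force: [0.3, -0.5, 0.2]
grip_width: 1.003
finger_force: 0.0
```

The driver stands in its stand again. Now I'll work out the free spot from the top image and the handle grasp.

```bash
python3 - <<'E'
from h import *
im,K,T=load('t0')
# rectify counter plane to 2 mm grid: rows x from .0 to .6, cols y from .1 to .7
xs=np.arange(0,.6,.002);ys=np.arange(.1,.7,.002);X,Y=np.meshgrid(xs,ys,indexing='ij')
P=np.stack([X,Y,0*X],-1)-T[:3,3];q=(P@T[:3,:3])@K.T;uv=(q[...,:2]/q[...,2:]).astype(np.float32)
rec=cv2.remap(im,uv[...,0],uv[...,1],cv2.INTER_LINEAR)
hsv=cv2.cvtColor(rec,cv2.COLOR_RGB2HSV).astype(int);H,S,V=hsv[...,0],hsv[...,1],hsv[...,2]
bl=cv2.blur(rec,(5,5)).astype(int)
gran=((bl.max(2)-bl.min(2)<22)&(bl.max(2)<105)).astype(np.uint8)
gran=cv2.morphologyEx(gran,cv2.MORPH_CLOSE,np.ones((5,5),np.uint8))
d=np.array([.5,.866])
best=[]
k=np.zeros((101,101),np.uint8)
for L,W in((.134,.07),(.142,.078),(.15,.086),(.158,.094)):
    k[:]=0;box=cv2.boxPoints(((50,50),(L/.002,W/.002),np.degrees(np.arctan2(d[0],d[1])))) # image x=y world, y=x world
    cv2.fillPoly(k,[np.round(box).astype(int)],1)
    e=cv2.erode(gran,k,borderValue=0);i,j=np.nonzero(e);print(L,len(i),[] if not len(i) else (xs[i].min(),xs[i].max(),ys[j].min(),ys[j].max(),xs[i].mean(),ys[j].mean()))
    if len(i): 
        n,l,s,c=cv2.connectedComponentsWithStats(e)
        for a in range(1,n): print('   comp',s[a][4],.002*c[a][1],.1+.002*c[a][0])
for i in range(0,300,10): print('%.2f'%xs[i],''.join('G' if 35<H[i,j]<85 and S[i,j]>120 else '#' if gran[i,j] else '.' for j in range(0,300,4)))
E
```

```text
0.134 1007 (np.float64(0.382), np.float64(0.47600000000000003), np.float64(0.2560000000000001), np.float64(0.3340000000000002), np.float64(0.43046673286991066), np.float64(0.2957338629592852))
   comp 1007 0.43046673286991066 0.29573386295928505
0.142 770 (np.float64(0.388), np.float64(0.47200000000000003), np.float64(0.2620000000000001), np.float64(0.3280000000000002), np.float64(0.43093506493506495), np.float64(0.295883116883117))
   comp 770 0.43093506493506495 0.29588311688311686
0.15 550 (np.float64(0.394), np.float64(0.466), np.float64(0.2660000000000001), np.float64(0.3220000000000002), np.float64(0.43170545454545456), np.float64(0.29530545454545465))
   comp 550 0.43170545454545456 0.29530545454545454
0.158 368 (np.float64(0.402), np.float64(0.46), np.float64(0.27200000000000013), np.float64(0.31800000000000017), np.float64(0.4318423913043478), np.float64(0.2950760869565219))
   comp 368 0.4318423913043478 0.29507608695652177
0.00 #...................................#.....############################.....
0.02 ...................................#..############################
[... 1577 characters left out ...]
#################GGGGGGGGGG###################......
0.44 .....#.....################################GGGG.#####################......
0.46 ..#####..#############################################################.....
0.48 ##....#############################....#################......#########....
0.50 #....................##############....###############......#############..
0.52 #........#####.......############.......#############........####.#########
0.54 #.....................###########...........................#####.#########
0.56 #.....................##########.................................##........
0.58 #.....................##########.....................#........###..........
```

```bash
python3 - <<'E'
from h import *
im,K,T=load('t0');ims,Ks,Ts=load('s0')
# salt/pepper: in scene, lid/top pixel
for nm,t,s in(('salt',(193,225),(227,322)),('pepper',(165,221),(207,341))): print(nm,tri(ray(K,T,t),ray(Ks,Ts,s)))
print('foot salt from scene',onz(Ks,Ts,(231,352),0),'pepper',onz(Ks,Ts,(211,369),0))
xs=np.arange(.3,.55,.002);ys=np.arange(.15,.5,.002);X,Y=np.meshgrid(xs,ys,indexing='ij')
P=np.stack([X,Y,0*X],-1)-T[:3,3];q=(P@T[:3,:3])@K.T;uv=(q[...,:2]/q[...,2:]).astype(np.float32)
rec=cv2.remap(im,uv[...,0],uv[...,1],cv2.INTER_LINEAR)
bl=cv2.blur(rec,(5,5)).astype(int)
g=((bl.max(2)-bl.min(2)<22)&(bl.max(2)<105)).astype(np.uint8);g=cv2.morphologyEx(g,cv2.MORPH_CLOSE,np.ones((5,5),np.uint8))
for x,y,rr in((.477,.363,.024),(.487,.427,.027)): g[np.hypot(X-x,Y-y)<rr]=0
g[(X>.488)&(Y<.26)]=0
n,l,s,c=cv2.connectedComponentsWithStats(g);g=(l==1+s[1:,4].argmax()).astype(np.uint8)
D=cv2.distanceTransform(np.pad(g,1),cv2.DIST_L2,5)[1:-1,1:-1]*2
d=np.array([.5,.866]);w=np.array([.866,-.5])
b=[(a,t) for a in np.linspace(-.067,.067,15) for t in np.linspace(-.035,.035,9) if abs(a)>.066 or abs(t)>.034]
res=[]
for cx in np.arange(.36,.46,.004):
  for cy in np.arange(.23,.34,.004):
    m=99
    for a,t in b:
        p=np.array([cx,cy])+a*d+t*w;i=int(round((p[0]-xs[0])/.002));j=int(round((p[1]-ys[0])/.002))
        m=min(m,D[i,j] if 0<=i<len(xs) and 0<=j<len(ys) else 0)
    res.append((m,cx,cy))
for x in sorted(res)[::-1][:6]: print(np.round(x,3))
# handle grasp
Hc=(SL+SR)/2+N*(.022-.0057);print('handle',Hc)
go(Hc+N*(-.016+.09),down(-90,35))
E
```

```text
salt (array([0.4822, 0.3674, 0.0775]), [np.float64(0.002417650983452729), np.float64(0.002417650983452671)])
pepper (array([0.4875, 0.4248, 0.0808]), [np.float64(0.0011565798273055505), np.float64(0.0011565798273055327)])
foot salt from scene [0.4716 0.3887 0.    ] pepper [0.4804 0.4408 0.    ]
[8.4  0.44 0.27]
[8.394 0.432 0.274]
[8.394 0.412 0.286]
[8.394 0.408 0.29 ]
[8.394 0.4   0.294]
[8.394 0.392 0.298]
handle [0.5132 0.18   0.0945]
shift mm [206.4 113.6 100.6] turn [   9.9  -46.8 -149.6] t 24.1 q [-0.2826  0.1369 -0.2861  1.1431  0.0005  0.8695]
```

>>> servo_tool(
  rows=[
    [40,20,0,0.5,-2.6,-8.2,50],
    [80,40,0,1,-5.1,-16.4,50],
    [120,60,0,1.6,-7.7,-24.6,50],
    [160,80,0,2.2,-10.3,-32.8,50],
    [206,113,0,2.7,-12.8,-41,50],
    [206,113,0,3.3,-15.4,-49.2,50],
    [206,113,0,3.8,-18,-57.4,50],
    [206,113,10,4.3,-20.5,-65.6,50],
    [206,113,20,4.9,-23.1,-73.8,50],
    [206,113,30,5.4,-25.7,-82,50],
    [206,113,40,6,-28.2,-90.2,50],
    [206,113,50,6.5,-30.8,-98.4,50],
    [206,113,60,7.1,-33.3,-106.6,50],
    [206,113,70,7.6,-35.9,-114.8,50],
    [206,113,80,8.1,-38.5,-123,50],
    [206,113,90,8.7,-41,-131.2,50],
    [206,113,100,9.2,-43.6,-139.4,50],
    [206,113,100,9.9,-46.8,-149.6,50],
    [206,113,100,9.9,-46.8,-149.6,50],
    [206,113,100,9.9,-46.8,-149.6,50],
  ],
)

```text
time: 26.1
position: [0.4686, 0.1792, 0.1525]
tool_rot: [-1.873, 1.876, -0.587]
force: [0.4, -0.1, 1.3]
grip_width: 0.501
finger_force: 0.0
```

```bash
python3 - <<'E'
from h import *
Hc=(SL+SR)/2+N*(.022-.0057)
im,K,T=snap('wrist','wE');o=r.get_obs();print(o['time'],o['joint_positions'],o['grip_width'])
go(Hc+N*-.016,down(-90,35))
g=im.max(2)
p=proj(K,T,Hc+N*.004);print('pred bar',p, [proj(K,T,Hc+N*.004+np.array([0,s*.023,0])+t*.005*UP) for s in(-1,1) for t in(-1,1)])
m=(g<45).astype(np.uint8);n,l,s,c=cv2.connectedComponentsWithStats(m)
for i in range(1,n):
    if s[i][4]>150 and abs(c[i]-p).max()<90: print(c[i],s[i])
x,y=np.round(p).astype(int);print(x-60,y-40)
for row in g[y-40:y+40:3,x-60:x+60:3]: print(''.join('%3d'%(v//10) for v in row))
E
```

```text
26.15 [ 0.3449  0.0007 -0.9872  0.0039 -0.1943 -1.2808] 0.505700123322067
shift mm [-0.6 -3.1 89.1] turn [ 0.2 -0.  -0.2] t 26.15 q [ 0.3449  0.0007 -0.9872  0.0039 -0.1943 -1.2808]
pred bar [305.2011 256.4292] [array([313.9586, 217.7423]), array([295.9713, 217.7865]), array([313.8637, 292.6977]), array([296.9789, 292.7509])]
[305.0199 167.3444] [302 146   7  44 302]
[310.0436 233.7868] [300 202  17  87 619]
245 216
 24 16 14 24 24 24 23 21  9 24 23 23  8 23 24 24 24 24  4  1  1  1  1  1  4 11 12 18 24 24 23 24 21 14 24 23 23  9 23 23
 24 17 12 24 24 24 23 22  9 24 23 23  7 23 24 24 24 24  8  1  1  1  2  2 10 11 12 16 24 24 23 24 20 15 23 23 23 10 23 23
 24 19 22 24 24 24 23 22  8 24 23 23  9 23 24 24 24 24  9  1  1  4  4  3 11 11 12 15 24 24 23 24 20 15 23 23 23 11 23 23
 23 19 21 24 24 24 23 22  8 24 23 23  9 23 24 24 24 24  9  3  4  5  4  3 11 11 12 12 23 24 23 24 20 16 23 23 23 11 23 23
 23 20 20 24 24 24 23 23  9 24 23 23 10 23 24 24 24 24 10  5  6  5  4  2 11 11 12 22 24 24 23 24 19 16 23 23 22 12 23 22
 23 20 15 24 24 24 23 23 23 24 23 23 23 24 24 24 24 24 11  5  5  5  4  3 11
[... 1886 characters left out ...]
21 13 24 23 21 13 24 24 24 24 17  5  5  4  4  3 23 24 24 24 24 24 23 24 13 23 23 24 13 22 23 22
 23 23 20 17 24 24 24 23 21 13 24 23 21 13 24 24 19 24 18  5  6  5  4  2 11 20 24 24 24 23 23 24 12 23 23 24 12 22 23 23
 23 24 21 14 24 24 24 23 22 12 24 23 22 11 24 24 17 24 17  5  5  4  3  2 11 20 24 24 24 23 23 24 12 23 23 24 12 22 23 23
 23 24 22 12 24 24 24 23 22 11 24 23 22 11 24 24 16 24 12  5  5  4  4  4 12 19 24 24 24 23 23 24 11 23 23 24 10 22 23 23
 23 24 22 15 23 24 24 23 22 10 24 23 22 11 24 24 15 22 13 13  3  5 15 14 10 16 24 24 24 23 23 24 10 23 23 24 10 23 23 23
 23 24 23 22 24 24 24 23 22  9 24 23 22 10 24 24 19 21 18 13  5  5 17 20 10 15 24 24 24 23 23 24 10 23 23 24  9 23 23 23
```

The bar is at u 299–316, v 225–290, within about 1.5 mm of prediction. Descending to grasp it.

>>> servo_tool(
  rows=[
    [-1.8,-2,15,0,0,0,50],
    [-1.8,-2,35,0,0,0,50],
    [-1.8,-2,55,0,0,0,50],
    [-1.8,-2,70,0,0,0,50],
    [-1.8,-2,80,0,0,0,50],
    [-1.8,-2,87,0,0,0,50],
    [-1.8,-2,89,0,0,0,50],
    [-1.8,-2,89,0,0,0,50],
  ],
)

```text
time: 26.95
position: [0.5213, 0.1817, 0.0808]
tool_rot: [-1.873, 1.876, -0.586]
force: [-0.0, -0.5, 0.7]
grip_width: 0.501
finger_force: 0.0
```

>>> servo_tool(
  rows=[
    [0,0,0,0,0,0,0],
    [0,0,0,0,0,0,0],
    [0,0,0,0,0,0,0],
    [0,0,0,0,0,0,0],
    [0,0,0,0,0,0,0],
    [0,0,0,0,0,0,0],
    [0,0,0,0,0,0,0],
    [0,0,0,0,0,0,0],
  ],
  force=50,
)

```text
time: 27.75
position: [0.5213, 0.1817, 0.0813]
tool_rot: [-1.873, 1.875, -0.587]
force: [-4.5, -0.9, 5.5]
grip_width: 0.106
finger_force: 48.8
```

```bash
python3 - <<'E'
from h import *
o=r.get_obs();print(o['time'],o['force'],o['torque'])
Hc=(SL+SR)/2+N*(.022-.0057)
go(Hc+N*-.016,down(-90,35))
E
```

```text
27.75 [-4.4981 -0.9358  5.5383] [-0.0735  0.6296  0.023 ]
shift mm [ 1.7 -0.9  0.5] turn [ 0.2  0.  -0.1] t 27.75 q [ 0.303   0.2511 -0.988  -0.2547 -0.1707 -1.3184]
```

>>> servo_tool(
  rows=[
    [0,0,-3,0,0,0,0],
    [0,0,-7,0,0,0,0],
    [0,0,-12,0,0,0,0],
    [0,0,-18,0,0,0,0],
    [0,0,-18,0,0,0,0],
  ],
)

```text
time: 28.25
position: [0.5109, 0.1817, 0.0963]
tool_rot: [-1.873, 1.875, -0.587]
force: [-0.2, 0.9, -1.3]
grip_width: 0.103
finger_force: 48.9
```

>>> servo_tool(
  rows=[
    [0,0,-15,0,0,0,0],
    [0,0,-40,0,0,0,0],
    [0,0,-80,0,0,0,0],
    [0,0,-110,0,0,0,0],
    [0,0,-110,0,0,0,0],
  ],
)

```text
time: 28.75
position: [0.4484, 0.1823, 0.1892]
tool_rot: [-1.87, 1.872, -0.588]
force: [-0.5, 1.1, -1.1]
grip_width: 0.099
finger_force: 49.0
```

```bash
python3 - <<'E'
from h import *
o=r.get_obs();print(o['time'],o['force'],o['torque'],o['grip_width'])
im,K,T=snap('wrist','wF')
# slot heads should now show on bare slope; cover lines: find bright cover extent below bar
Mt=np.array(r.calibration('wrist')['mount'])
for X in([.067,.035,.046-.019-.004],[.067,-.035,.023],[-.067,.035,.023],[-.067,-.035,.023]): print('cover corner pred',proj(K,Mt,np.array(X)+[0,0,-.016+.0]))
go([.415,.287,.13],down(240))
E
```

```text
28.75 [-0.5152  1.0611 -1.1168] [-0.0037  0.7201 -0.0537] 0.09926222467569189
cover corner pred [406.0722 145.5748]
cover corner pred [217.3753 145.5638]
cover corner pred [384.8909 432.8766]
cover corner pred [238.0538 432.9024]
shift mm [-104.7   61.1   28.3] turn [-34.2   9.3  29. ] t 28.8 q [ 0.3739 -0.103  -0.9584  0.1368 -0.2091 -1.2586]
```

>>> servo_tool(
  rows=[
    [-20,0,-20,0,0,0,0],
    [-50,20,-20,-6,1.7,5,0],
    [-80,40,-10,-12,3.3,10.2,0],
    [-105,61,0,-18,4.9,15.3,0],
    [-105,61,15,-24,6.5,20.4,0],
    [-105,61,28,-30,8.2,25.5,0],
    [-105,61,28,-34.2,9.3,29,0],
    [-105,61,28,-34.2,9.3,29,0],
    [-105,61,28,-34.2,9.3,29,0],
    [-105,61,28,-34.2,9.3,29,0],
  ],
)

```text
time: 29.8
position: [0.4136, 0.2865, 0.1276]
tool_rot: [1.57, -2.716, -0.0]
force: [-0.5, -0.4, -1.4]
grip_width: 0.105
finger_force: 49.2
```

```bash
python3 - <<'E'
from h import *
o=r.get_obs();print(o['time'],o['force'],o['grip_width'],o['joint_positions'])
go([.415,.287,.05],down(240))
im,K,T=snap('wrist','wG');g=im.min(2)
Mt=np.array(r.calibration('wrist')['mount'])
c=[proj(K,Mt,[sx*.067,sy*.035,.010]) for sx,sy in((1,1),(1,-1),(-1,1),(-1,-1))];print(c)
# visible edges of bright cover against dark counter
for v in(110,125,140,160,180,200,220,240,260): 
    w=np.nonzero(g[v,170:460]>150)[0]+170; print(v,(w.min(),w.max(),len(w)) if len(w) else None)
for u in(250,280,340,370): print('u',u,[int(x) for x in np.nonzero(g[60:300,u]>150)[0][:3]+60])
t,Kt,Tt=snap('top','t1')
print('tool in top',proj(Kt,Tt,o['position']))
# what is visible at salt, and stand from top image vs before
a=load('t0')[0].astype(int);d=np.abs(t.astype(int)-a).max(2)>40
for nm,(u,v) in(('salt',(193,226)),('pepper',(165,222)),('stand',(388,242))): print(nm,d[v-12:v+12,u-12:u+12].mean())
E
```

```text
29.8 [-0.4898 -0.4062 -1.4117] 0.10487213038886603 [ 0.4605  0.339  -0.3764  0.8599 -0.0001 -0.5877]
shift mm [-1.5 -1.2 77.6] turn [ 0.1 -0.2  0.1] t 29.8 q [ 0.4605  0.339  -0.3764  0.8599 -0.0001 -0.5877]
[array([404.5278, 143.9976]), array([219.6553, 144.1221]), array([384.2197, 427.0945]), array([239.7265, 427.1415])]
110 None
125 None
140 (np.int64(219), np.int64(404), 186)
160 (np.int64(220), np.int64(402), 137)
180 (np.int64(222), np.int64(401), 118)
200 (np.int64(223), np.int64(399), 117)
220 (np.int64(225), np.int64(398), 117)
240 (np.int64(246), np.int64(397), 128)
260 (np.int64(170), np.int64(395), 55)
u 250 [138, 139, 140]
u 280 [138, 139, 140]
u 340 [138, 139, 140]
u 370 [138, 139, 140]
tool in top [225.266  254.9601]
salt 0.6822916666666666
pepper 0.9409722222222222
stand 0.4774305555555556
```

>>> servo_tool(
  rows=[
    [-5,-1,0,0,0,0,0],
    [-5,-1,20,0,0,0,0],
    [-5,-1,45,0,0,0,0],
    [-5,-1,70,0,0,0,0],
    [-5,-1,90,0,0,0,0],
    [-5,-1,102,0,0,0,0],
    [-5,-1,106,0,0,0,0],
    [-5,-1,108,0,0,0,0],
    [-5,-1,108,0,0,0,0],
  ],
)

```text
time: 30.8
position: [0.4177, 0.2906, 0.0208]
tool_rot: [1.568, -2.718, -0.002]
force: [-0.5, 0.1, -1.0]
grip_width: 0.103
finger_force: 49.1
```

>>> servo_tool(
  rows=[
    [0,0,1,0,0,0,0],
    [0,0,2,0,0,0,0],
    [0,0,3,0,0,0,0],
    [0,0,3,0,0,0,0],
  ],
)

```text
time: 31.2
position: [0.4172, 0.2903, 0.0172]
tool_rot: [1.568, -2.717, -0.002]
force: [0.5, 0.4, -1.3]
grip_width: 0.103
finger_force: 49.1
```

>>> servo_tool(
  rows=[
    [0,0,0.7,0,0,0,0],
    [0,0,1.5,0,0,0,0],
    [0,0,1.5,0,0,0,0],
  ],
)

```text
time: 31.5
position: [0.4171, 0.2903, 0.0155]
tool_rot: [1.567, -2.717, -0.002]
force: [0.2, 0.6, -2.0]
grip_width: 0.102
finger_force: 49.1
```

>>> servo_tool(
  rows=[
    [0,0,0.7,0,0,0,0],
    [0,0,1.5,0,0,0,0],
    [0,0,1.5,0,0,0,0],
  ],
)

```text
time: 31.8
position: [0.4171, 0.2904, 0.0142]
tool_rot: [1.568, -2.717, -0.002]
force: [-1.6, 0.3, 0.7]
grip_width: 0.102
finger_force: 49.4
```

>>> servo_tool(
  rows=[
    [0,0,0.5,0,0,0,0],
    [0,0,1,0,0,0,0],
    [0,0,1,0,0,0,0],
  ],
)

```text
time: 32.1
position: [0.4171, 0.2904, 0.014]
tool_rot: [1.568, -2.717, -0.002]
force: [-3.6, -1.9, 12.8]
grip_width: 0.104
finger_force: 51.0
```

>>> servo_tool(
  rows=[
    [0,0,-0.8,0,0,0,0],
    [0,0,-0.8,0,0,0,15],
    [0,0,-0.8,0,0,0,25],
    [0,0,-0.8,0,0,0,45],
    [0,0,-0.8,0,0,0,45],
    [0,0,-0.8,0,0,0,45],
    [0,0,-0.8,0,0,0,45],
    [0,0,-10,0,0,0,45],
    [0,0,-30,0,0,0,45],
    [0,0,-70,0,0,0,45],
    [0,0,-120,0,0,0,45],
    [0,0,-170,0,0,0,45],
    [0,0,-200,0,0,0,45],
    [0,0,-200,0,0,0,45],
  ],
)

```text
time: 33.5
position: [0.4203, 0.2918, 0.2183]
tool_rot: [-1.568, 2.718, 0.001]
force: [-0.3, -0.1, 0.6]
grip_width: 0.447
finger_force: 0.0
```

```bash
python3 - <<'E'
from h import *
o=r.get_obs();print(o['time'],o['position'],o['grip_width'],o['force'])
im,K,T=snap('wrist','wH');g=im.min(2).astype(np.uint8)
d=np.array([.5,.866,0]);w=np.array([.866,-.5,0]);C=np.array([.4171,.2904,.004])-d*.0025
print('pred',[proj(K,T,C+a*.067*d+b*.035*w) for a,b in((1,1),(1,-1),(-1,-1),(-1,1))])
m=(cv2.medianBlur(g,5)>150).astype(np.uint8);n,l,s,c=cv2.connectedComponentsWithStats(m)
x,y=proj(K,T,C)
for i in range(1,n):
    if s[i][4]>1500:
        cnt=cv2.findContours((l==i).astype(np.uint8),0,2)[0][0];box=cv2.boxPoints(cv2.minAreaRect(cnt))
        P=np.array([onz(K,T,p,.004) for p in box]);print(s[i][4],'centre',P.mean(0),'sides',np.linalg.norm(P[0]-P[1]),np.linalg.norm(P[1]-P[2]))
si,Ks,Ts=snap('scene','s2');a=load('s0')[0].astype(int)
df=(np.abs(si.astype(int)-a).max(2)>45)
for nm,(u,v) in(('salt',(229,335)),('pepper',(208,350)),('driver',(348,205))): print(nm,'changed frac',df[v-14:v+14,u-10:u+10].mean())
E
```

```text
33.5 [0.4203 0.2918 0.2183] 0.4468853548637607 [-0.3074 -0.0863  0.5528]
pred [array([277.9125, 260.1066]), array([349.8769, 260.0659]), array([354.5236, 116.0276]), array([273.6695, 116.1306])]
4704 centre [0.5229 0.1159 0.004 ] sides 0.05098372152978233 0.12199487682114751
8393 centre [0.4158 0.2882 0.004 ] sides 0.06925507947214926 0.1340281953955095
22448 centre [0.6823 0.2618 0.004 ] sides 0.3353076007906495 0.12601234355864877
salt changed frac 0.0017857142857142857
pepper changed frac 0.0
driver changed frac 0.35535714285714287
```

```bash
python3 - <<'E'
from h import *
a=load('s0')[0].max(2);b=load('s2')[0].max(2)
for g in(a,b):
    print('--')
    for row in g[180:250:3,325:375:2]: print(''.join('%3d'%(v//10) for v in row))
E
```

```text
--
 24 25 25 25 16 18 16 14 16 19 16 18 21 18 18 19 19 21 18 18 18 18  9  9 10
 24 25 25 23 18 18 17 15 14 18 17 18 21 21 18 15 16 20 16 18 20 19  9 10  9
 23 23 23 23 22 18 12 16 20 18 18  9 12 12 14 15 15 16 17 18 19 16  9 10  9
 21 22 24 24 23 23 24 23 21 22  7  4 14 13  1 10 18 21 16 19 19 19  9 10  9
 21 20 20 18 20 23 24 24 23 24  0  2  2  3  2 14 18 21 21 19 21  8 10 10 10
 24 23 23 22 21 20 20 18 22 25  0  3  2  2  1 20 21 21 21 22 22  8 10 10  9
 24 24 24 24 24 24 24 23 21 24  0  2  2  2  2  4  3  6  2  3  4  1  2  2  3
 24 24 24 24 24 24 24 23 24 25  0  2  2  2  2  6  5  5  7  4  6  2  2  4  4
 24 24 24 24 24 23 23 24 24 23  1  2  3  3  2  6  7  7  8  5  6  3  3  3  3
 24 24 24 24 22 23 24 10 12  7  2  2  2  2  6 13  8  7  4  4  5  2  4  4  3
 24 24 24 22 23 24 25 20 15  2  2  3  2  2  2  9 18  6  8  8  4  2  3  4  4
 24 23 23 23 24 23 13 18  9  3  3  2  3  4  3  3 20 17  6  5  5  8  4  3  3
 22 23 23 24 22  5  8 18 17  8  3  6  7  6  3 14 18 18  8  7  4  5  3  2  3
 22 23 24 17  5  5  6  9 16 18 21 18 21 19 19 18 15 10  8  5  5  5  4  4  2
 23 24 10  3  5  2  6 10 10 11 12
[... 1853 characters left out ...]
2  2  3  2  2  3
 12  8  2  3  3  2  7  8  7  8  8  8  8  9  8  8  8  7  3  2  3  4  4  4  4
  5  3  3  3  3  3  7  8  8  8  8  8  8  8  8  8  8  7  3  4  3  3  3  4  3
  4  4  2  4  4  4  8  7  7  7 11 11 10 10 13  9 11 10  2  2  3  2  2  3  2
  3  3  3  4  4  2  7 11 13 13 13 12 14 12 13 15 16  6  8 10  3  3  3  3  2
  5  5  6  6  6  6  5  7 12 14 17 17 18 17 14 13  7  6  7  9  3  2  3  3  2
  7  8  7  6  6  8  7  7  7  8  7  8  8  4  4  6  6  6  6  5  3  3  3  2  3
  6  6  7  8  7  8  7  6  5  5  5  6  7  4  5  6  7  7  6  2  2  3  4  2  2
  8  8 10  9  8  8  7  6  6  4  5  6  8  4  5  7  6  3  5  3  2  2  2  2  7
  9  8  8  6  5  5  6  7  7  4  3  4  4  3  5  4  4  5  1  1  4  8 10  9  9
```

The change at the driver is only the arm's shadow: it stands exactly as before. Everything is in place, so I'll hand in.

```bash
python3 -c "
from rig import r
print(r.sign_off())"
```

```text
the job is handed in; nothing more can be done
None
```

I turned both fasteners a quarter turn to free, stood the screwdriver back in its stand, and laid the louvred cover flat, handle up, on bare counter clear of the base. I handed the job in at about 34 s; the pictures show the salt shaker and pepper pot unmoved, but I never located the small tub, so I did not check it.

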